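# Refill the sprung test-strip dispenser

## Task

Refill the spring-loaded dispenser with test-strip boxes: first the blue box, then the yellow box on top of it. Push each one down on the platform and slide it lengthwise under the two retaining lips until it is fully home against the end wall, then let go; press gently so that the platform never bottoms out hard, and leave the red box, the bottle and the beaker where they are.

Things in the scene. Friction and masses are not known exactly. Their poses are not given: they have to be found in the camera images.
- blue_box: Flat blue plastic box of indicator strips, 72 (its x) x 46 (its y) x 18 mm (z), 40 to 90 g, with a white label and colour patches on its top. Origin: centre of its underside. It may go in either way round lengthwise.
- yellow_box: Same box in yellow; same size and origin.
- red_box: Same box in red; not to be used, leave it alone.
- bottle: Amber bottle, yellow cap, 70 mm diameter, 150 mm tall, loose. Origin: centre of its underside. Leave it alone.
- beaker: Glass beaker, 70 mm diameter, 85 mm tall, loose. Origin: centre of its underside. Leave it alone.
- dispenser: Fixed dispenser. Origin on the bench under the centre of a fully loaded box; z up; boxes slide in lengthwise towards its +x, away from the robot. Grey base plate 12 mm thick, x -63 to +107, y +-55 mm. Its magazine is clamped at a HEIGHT that differs from start to start and is not reported: find it by touch or by eye. More than 40 N between a box and the dispenser counts as damage.
- platform (a joint): How far the platform is pressed down from its empty rest position, m: 0 empty, about 0.012 with one box held under the lips, 0.030 with two, 0.038 at its hard stop.
- column (a point): Foot of the steel column, on top of the base plate at dispenser x = +68 mm: 16 mm diameter, top 150 mm above the bench. The magazine is clamped to it; the underside of the magazine's two lips is anywhere from 100 to 140 mm above the bench.
- entry (a point): Point on the base plate (dispenser x = +3 mm) under the mouth of the magazine. From x = +3 to +10 walls and lips are flared (out to y +-31, up 7 mm above the lips' underside). On the robot's side of it all is open from above and beside, except the platform and the floor plate 52 mm below the lips. No room for fingers beside a box past the mouth: finish by pushing it from behind.
- end_wall (a point): Point on the base plate under the face of the magazine's end wall (dispenser x = +38 mm). Side walls from x = +10 to +38, inner faces y +-25, outer +-29; over them two dark lips, 4 mm thick, reach in to y +-16. A box pushed 10 mm or more under the lips stays held there, flat, when let go. Fully home its centre is at x = 0 to +2 mm.
- slot (a point): Point on the base plate under the centre of the platform: white plate, x +-34, y +-20 mm of the dispenser. Empty, its top rests 6 mm BELOW the lips' underside, sprung upward: 2.5 N to start it, then 0.1 N per mm; 38 mm of travel to a hard stop. So press the first box 12 mm or more after touching the platform, the second 18 to 26 mm after touching the first, to pass under the lips.

How it is judged:
By the outcome, as a careful person would: the job done as asked, in the order asked, and still so for the second after the job is handed in, with the robot touching nothing.
It also fails if it takes over 72 s, if anything falls off the work surface, if the arm or the gripper's body presses on something with over 40 N, if the wrist force passes 120 N, or if a joint passes its speed limit or range.

## Robot

A 6-joint arm with a two-finger parallel gripper is mounted at the origin on the work surface. World frame = base frame: x ahead of the robot, y to its left, z up, the work surface at z = 0. Lengths are in mm, angles in rad, forces in N, time in s.
With the tool pointing down it reaches from about 300 to 1000 mm from the base axis. Payload 5.1 kg.
Tool frame: the origin (TCP) lies midway between the tips of the shut fingers; the grasp point (between the pads) lies 19 mm behind it (ctrl.hold_point_z is the distance from the TCP to the grasp point, in mm); y points along the fingers, z is the direction in which the jaws open and shut, and the axes are right-handed (so a half turn about y gives the same grasp; the last joint's range is limited). The gripper opens to 95 mm and grips with 3 to 60 N. Pads are 20 mm wide; open, the fingers measure 119 mm over their backs; the gripper's body (75 mm by 180 mm) begins 59 mm behind the grasp point.
Start: joints at [1.099, 0.124, 1.65, -0, 1.367, -0.083], TCP at [246.42, 601.466, 214.656] pointing down, gripper open.
Joint ranges: [-2.61, 2.61], [-1.02, 2.33], [0.03, 2.71], [-1.35, 4.49], [0.32, 2.68], [-2.91, 2.91]. Speed limits (rad/s): [2.57, 2.57, 3.14, 3.14, 3.14, 3.14].

## Interface

Orientations are given as a 3x3 rotation matrix whose columns are the frame's x, y, z axes.
In Python, from bench import monitor, get_image, camera_model, job_done, nets, ctrl gives the robot as it stands.
- The arm moves only by the tool apply_moves, never from a script. Its argument "increments" is a list of rows, each a list of 6 numbers: the shift along the tool's x, y, z each as a share of 10 cm, from -1 to 1, then the turn, a rotation vector about the tool's x, y, z each as a share of 180 degrees, from -1 to 1. In form: [[dx, dy, dz, rx, ry, rz], ...]. A call has 1 to 5 rows; each row is the pose to reach, as a shift and turn from the pose commanded when the call began, along the tool's axes at that moment, turning the shorter way round; what a row does not reach only later rows make up. A row lasts 1/12 s, in which the tool goes at most 41.7 mm and 7.16 degrees, less where a joint would pass 70% of its speed; a pose out of reach is approached as far as the arm can. A call with a number of a shift or a turn outside -1 to 1 is refused whole. A call with a gripper value outside its range is refused whole. "grip" is the gripper's target within -1 to 1 (fully open at 1, half-way at 0, shut at -1), set as the call begins (left out, the last holds). The fingers move at their own pace and stop on an object; "force" is the grip in N (left out, the last holds). Time passes only in rows, so rows that repeat a pose let the fingers close. It gives the time, the measured TCP pose, the force and the opening at its end, in the units of the state.
- monitor.sense(): the state, without advancing time (a new reading comes with each control period).
- get_image(name): name is "scene" or "top" or "wrist"; returns the picture (480x640x3 uint8, red, green, blue); there is no depth.
- camera_model(name): a dict with "intrinsics" (3x3 intrinsics, pixels), "view" (4x4, takes a point from world to camera coordinates); the wrist camera has in their place "tool_from_camera" (4x4, takes a point from camera to tool coordinates, whose origin is the TCP and whose axes are the tool frame's). Camera axes: x right, y up, looking along -z (the intrinsics and any distortion apply to the point x, -y, -z); pixel columns grow to the right and rows downward; lengths in mm; the calibration is good to about 2 mm. The wrist camera is an equidistant fisheye: a pixel r from the principal point sees the ray r / f radians off the axis. A picture is of the moment at which its call begins: read the wrist's pose just before it. camera_model takes no time and is no camera call.
- job_done(): hands the job in, once; it reports no verdict.
Trained networks look in the newest picture that a camera, given by its name, has taken for a name from the list of things; names that differ only in an ending like _2 or _b are one class to them, and where a whole thing is asked for, a point or a joint stands for the part that bears it (a point fixed in the world has none). Each returns a list of dicts, best first, with "score" (0 to 1); they miss things now and then, are a little off and sometimes report something else, mostly with a low value. They report only what shows in the picture. A call takes as long as a camera call.
- nets.spot_in(label, camera): "rect" ([left, top, right, bottom] in pixels, round what is visible of it).
- nets.mark_of(label, camera): "location" ([column, row] in pixels: a listed point, or the origin of a listed thing).
The state is a dict: "time_s": time; "joint_pos": joint angles; "qvel": joint speeds; "effort": joint torques, N m; "tcp_pos": TCP position; "ee_rot": TCP orientation; "contact_force": force on the tool from outside, world axes, zero at the start; "ft_torque": the same for the moment, N m; "gripper_width": opening from 0.0 (shut) to 1.0 (fully open).
Only numpy, scipy, OpenCV 4.12 (cv2) and the standard library are available. Lean on these libraries where they do the work, as an engineer would, in place of code of your own. Each camera call takes 0.05 s, during which the arm holds its last target.

## Working session

There is one attempt and no reset: what is moved stays moved. The work goes in short steps, Python scripts to look and compute and a tool call to move; the robot and the scene stay as the last step left them, time stands still between calls to the robot, and variables do not carry over. Pictures are saved under pics/ and viewed, and the job is handed in when it is done.

Besides the shell and the picture viewer there is one more tool, called after "Call:" by a JSON object that holds its "fn" and its "kwargs". apply_moves: Moves the arm, as the interface text tells. Its arguments: {"type":"object","properties":{"increments":{"type":"array"},"grip":{"type":"number"},"force":{"type":"number"}},"required":["increments"]}

```bash
ls; mkdir -p pics; cat > h.py <<'E'
import numpy as np, cv2
from bench import monitor, get_image, camera_model, job_done, nets, ctrl
def shot(cam,name):
    s=monitor.sense(); im=get_image(cam); cv2.imwrite(f'pics/{name}.png',im[:,:,::-1]); return s,im
E
python3 - <<'E'
from h import *
print(monitor.sense()); 
for c in ['scene','top','wrist']:
    shot(c,c+'0'); print(c,camera_model(c))
print(ctrl.hold_point_z,[a for a in dir(ctrl) if a[0]!='_'])
E
```

```text
pics
{'time_s': 0.0, 'joint_pos': array([ 1.09937219e+00,  1.24540460e-01,  1.65166628e+00, -4.71174463e-06,
        1.36746690e+00, -8.26097396e-02]), 'qvel': array([ 0.00015556, -0.00039222,  0.00044936,  0.00067422, -0.00016432,
        0.00028891]), 'effort': array([-1.26605035e-03, -4.17606640e+01, -3.59927237e+01,  7.72633147e-02,
        4.94624313e-02, -1.43798575e-04]), 'tcp_pos': array([246.15511144, 600.90373367, 213.36872067]), 'ee_rot': array([[ 9.25359448e-01, -9.40975964e-04,  3.79089709e-01],
       [-3.79090840e-01, -1.85608495e-03,  9.25357601e-01],
       [-1.67116557e-04, -9.99997835e-01, -2.07426112e-03]]), 'contact_force': array([-0.99848841, -0.48265861, -0.05757925]), 'ft_torque': array([ 0.01567371, -0.00759412,  0.00787349]), 'gripper_width': 0.9968309568780754}
scene {'intrinsics': array([[487.60767197,   0.        , 316.86355346],
       [  0.        , 487.60767197, 244.48338332],
       [  0.        ,   0.        ,   1.        ]]), 'view': array([[-4.48273859e-01,  8.93617206e-01,  2.23346409e-02,
         2.04515267e+02],
       [-6.43299787e-01, -3.3985
[... 623 characters left out ...]
5717859e-01,
        -1.02034148e+03],
       [ 0.00000000e+00,  0.00000000e+00,  0.00000000e+00,
         1.00000000e+00]])}
wrist {'intrinsics': array([[371.64829954,   0.        , 319.6037086 ],
       [  0.        , 371.64829954, 239.37137786],
       [  0.        ,   0.        ,   1.        ]]), 'tool_from_camera': array([[-3.61214279e-04, -9.71763224e-01, -2.35957847e-01,
        -6.41534641e+01],
       [ 1.02540534e-03,  2.35957379e-01, -9.71762864e-01,
        -1.69662375e+02],
       [ 9.99999409e-01, -5.92967059e-04,  9.11220025e-04,
        -4.94074043e-01],
       [ 0.00000000e+00,  0.00000000e+00,  0.00000000e+00,
         1.00000000e+00]])}
18.8 ['MotionError', 'hold_point_z']
```

View pics/scene0.png

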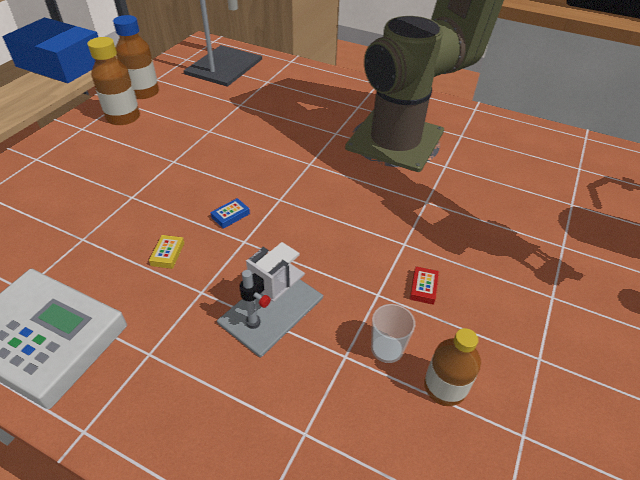

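View pics/top0.png

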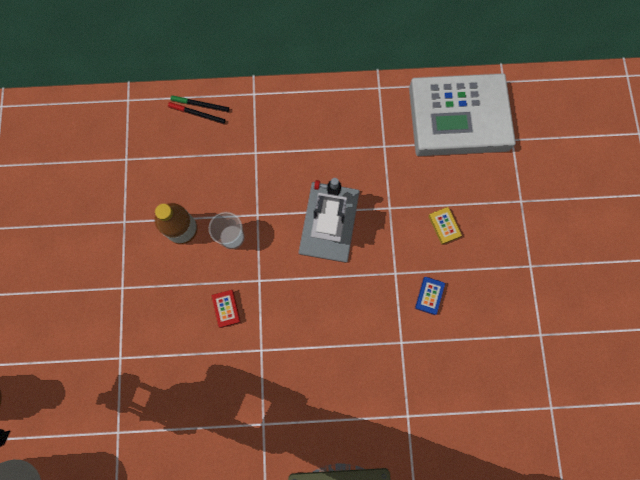

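```bash
python3 - <<'E'
from h import *
for c in ['scene','top']:
    for l in ['blue_box','yellow_box','red_box','bottle','beaker','dispenser','platform','column','entry','end_wall','slot']:
        try: print(c,l,[(np.round(d['location']),round(d['score'],2)) for d in nets.mark_of(l,c)[:2]])
        except Exception as e: print(c,l,e)
print(monitor.sense()['time_s'])
E
```

```text
scene blue_box [(array([229., 221.]), 0.71)]
scene yellow_box []
scene red_box [(array([420., 288.]), 0.73)]
scene bottle [(array([445., 386.]), 0.64)]
scene beaker [(array([385., 351.]), 0.78)]
scene dispenser [(array([283., 304.]), 0.89)]
scene platform it knows: beaker, blue_box, bottle, column, dispenser, end_wall, entry, red_box, slot, yellow_box
scene column [(array([252., 324.]), 0.67)]
scene entry [(array([279., 298.]), 0.58)]
scene end_wall [(array([264., 314.]), 0.93)]
scene slot [(array([282., 301.]), 0.94)]
top blue_box [(array([426., 296.]), 0.86)]
top yellow_box [(array([444., 226.]), 0.72)]
top red_box [(array([228., 306.]), 0.87)]
top bottle [(array([182., 230.]), 0.79)]
top beaker [(array([231., 236.]), 0.92), (array([329., 213.]), 0.53)]
top dispenser [(array([330., 230.]), 0.84)]
top platform it knows: beaker, blue_box, bottle, column, dispenser, end_wall, entry, red_box, slot, yellow_box
top column [(array([330., 203.]), 0.73)]
top entry [(array([328., 228.]), 0.7), (array([230., 307.]), 0.38)]
top end_wall [(array([331., 213.]), 0.66)]
top slot [(array([324., 226.]), 0.59)]
1.15
```

The scene view shows the blue box at about (229,212), yellow at (167,251), red at (425,285) and the dispenser at about (270,290). In the top view, blue is at (431,296), yellow at (446,225) and the dispenser base plate at (330,222). Next I'll zoom in and segment.

```bash
python3 - <<'E'
from h import *
t=cv2.imread('pics/top0.png'); s=cv2.imread('pics/scene0.png')
a=cv2.resize(t[170:270,280:480],None,fx=4,fy=4,interpolation=cv2.INTER_CUBIC); cv2.imwrite('pics/z1.png',a)
b=cv2.resize(s[230:360,200:340],None,fx=4.5,fy=4.5,interpolation=cv2.INTER_CUBIC); cv2.imwrite('pics/z2.png',b)
cv2.imwrite('pics/z3.png',cv2.resize(t[170:320,280:480],None,fx=4,fy=4,interpolation=cv2.INTER_CUBIC))
E
```

```text
(no output)
```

View pics/z3.png

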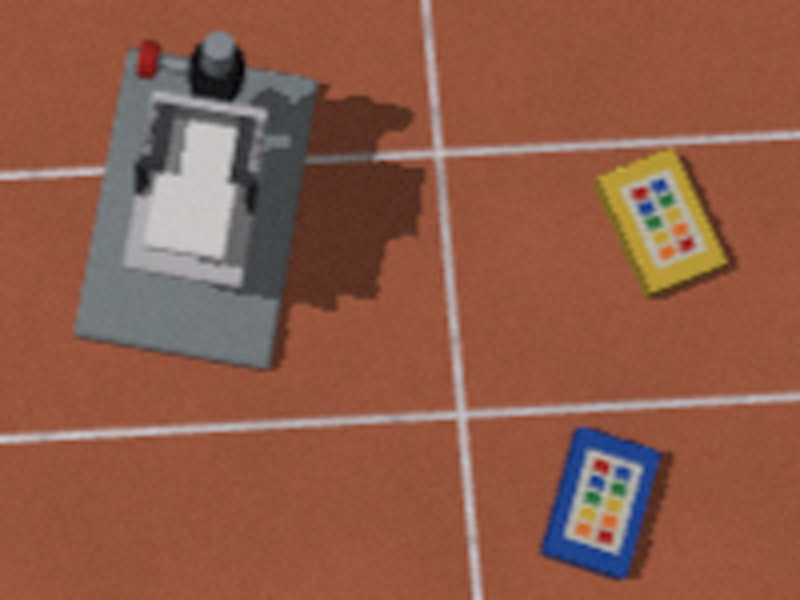

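View pics/z2.png

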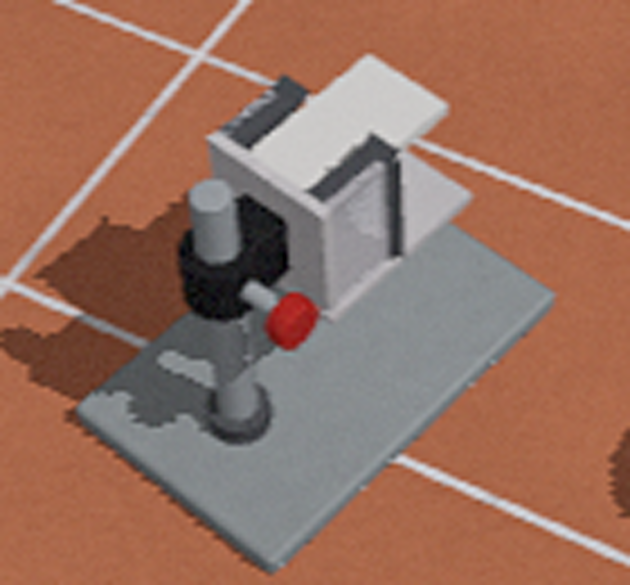

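View pics/wrist0.png

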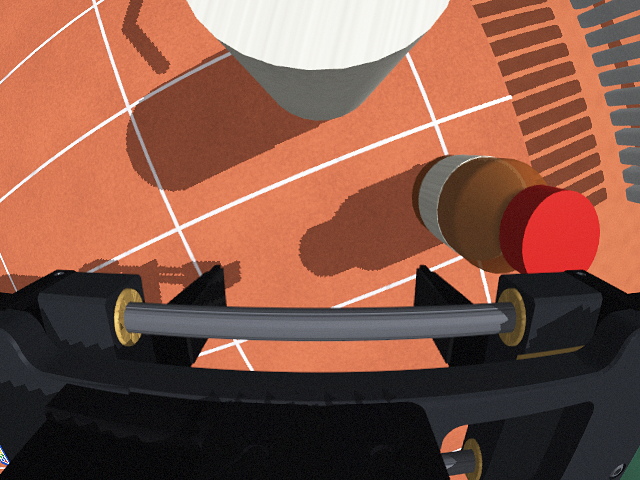

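```bash
cat >> h.py <<'E'
CM={c:camera_model(c) for c in ['scene','top']}
def proj(c,P):
    P=np.atleast_2d(P); V=CM[c]['view']; K=CM[c]['intrinsics']
    q=P@V[:3,:3].T+V[:3,3]; q=q*[1,-1,-1]
    u=q@K.T; return u[:,:2]/u[:,2:]
def ray(c,uv):
    V=CM[c]['view']; K=CM[c]['intrinsics']
    d=np.linalg.inv(K)@[uv[0],uv[1],1]; d=d*[1,-1,-1]; R=V[:3,:3]
    return -R.T@V[:3,3], R.T@d
def hit(c,uv,z):
    o,d=ray(c,uv); return o+d*(z-o[2])/d[2]
def tri(u1,u2,c1='scene',c2='top'):
    o1,d1=ray(c1,u1); o2,d2=ray(c2,u2)
    d1/=np.linalg.norm(d1); d2/=np.linalg.norm(d2)
    A=np.stack([d1,-d2],1); t=np.linalg.lstsq(A,o2-o1,rcond=None)[0]
    p,q=o1+t[0]*d1,o2+t[1]*d2; return (p+q)/2,np.linalg.norm(p-q)
def boxpts(x,y,yaw,L=72,W=46,H=18,z0=0):
    c,s=np.cos(yaw),np.sin(yaw); out=[]
    for z in (z0,z0+H):
        for a,b in ((1,1),(1,-1),(-1,-1),(-1,1)):
            a,b=a*L/2,b*W/2; out.append((x+c*a-s*b,y+s*a+c*b,z))
    return np.array(out)
E
python3 - <<'E'
from h import *
from scipy.optimize import minimize
ims={c:cv2.imread(f'pics/{c}0.png') for c in ['scene','top']}
seed={'blue':{'scene':(230,212),'top':(431,296)},'yellow':{'scene':(167,251),'top':(446,225)}}
for col in seed:
    M={}
    for c in ims:
        hsv=cv2.cvtColor(ims[c],cv2.COLOR_BGR2HSV); u,v=seed[col][c]
        lo,hi=((100,100,30),(130,255,255)) if col=='blue' else ((20,110,50),(35,255,255))
        m=cv2.inRange(hsv,lo,hi); k=np.zeros_like(m); k[v-35:v+35,u-35:u+35]=1; m=m*k
        pts=cv2.findNonZero(m)
        n,lab,st,_=cv2.connectedComponentsWithStats(m); i=1+np.argmax(st[1:,4]); 
        hull=cv2.convexHull(cv2.findNonZero((lab==i).astype(np.uint8)))
        mm=np.zeros((480,640),np.uint8); cv2.fillConvexPoly(mm,hull,255); M[c]=cv2.resize(mm[v-35:v+35,u-35:u+35],None,fx=8,fy=8,interpolation=cv2.INTER_LINEAR)>127
    def err(p,cs=('scene','top')):
        e=0
        for c in cs:
            u,v=seed[col][c]; q=(proj(c,boxpts(p[0],p[1],p[2]*.02))-[u-35,v-35]+.5)*8-.5
            h=cv2.convexHull(q.astype(np.float32)); b=np.zeros((560,560),np.uint8)
            cv2.fillConvexPoly(b,np.round(h).astype(int),1); e+=np.sum((b>0)!=M[c])/M[c].sum()
        return e
    p0=hit('top',seed[col]['top'],18)
    for cs in (('scene','top'),('top',),('scene',)):
        best=min((minimize(err,[p0[0],p0[1],y],args=(cs,),method='Nelder-Mead',options=dict(initial_simplex=np.array([[p0[0],p0[1],y],[p0[0]+8,p0[1],y],[p0[0],p0[1]+8,y],[p0[0],p0[1],y+8]]))) for y in np.arange(-80,80,20)),key=lambda r:r.fun)
        print(col,cs,best.x[:2],best.x[2]*.02,best.fun)
    # triangulated height of label patches left to manual
# dispenser base corners in top (zoom/4 + offset)
for n,uv in dict(fl=(130,48),fr=(318,80),nr=(270,368),nl=(77,333)).items():
    print(n,hit('top',(uv[0]/4+280-.4,uv[1]/4+170-.4),12))
for n,uv in dict(a=(78,410),b=(273,565),c=(553,295)).items():
    print(n,hit('scene',(uv[0]/4.5+200-.4,uv[1]/4.5+230-.4),12))
E
```

```text
blue ('scene', 'top') [ 446.06931667 -219.20403698] 2.774309705319159 0.0940885123926612
blue ('top',) [ 446.14416933 -219.64332532] -0.3606361857376046 0.03494213149011413
blue ('scene',) [ 445.75955983 -218.43724478] -0.3622583178260434 0.04399856037430268
yellow ('scene', 'top') [ 600.03640428 -268.07891697] 0.333237005096545 0.07791379518086522
yellow ('top',) [ 600.35315791 -268.55438267] 0.32551804371739707 0.03505246234557455
yellow ('scene',) [ 600.28917444 -267.54952457] 0.3334587733786087 0.03071271124173402
fl [717.5157522   21.83916756  12.        ]
fr [692.69845257 -83.37309163  12.        ]
nr [529.02870018 -45.29626926  12.        ]
nl [554.3205188   59.42478548  12.        ]
a [695.07317919 -79.55763167  12.        ]
b [719.19258406  24.78396626  12.        ]
c [556.77844351  61.91888866  12.        ]
```

```bash
python3 - <<'E'
from h import *
S=lambda a,b:(a/4.5+200-.4,b/4.5+230-.4); T=lambda a,b:(a/4+280-.4,b/4+170-.4)
for n,a,b in [('wall-y',(210,137),(265,108)),('wall+y',(325,210),(155,95)),('plat-y',(370,55),(235,258)),('plat+y',(447,107),(147,247)),('plate+x-y',(78,410),(318,80)),('plate+x+y',(273,565),(130,48)),('column top',(210,193),(220,45)),('plate-x+y',(553,295),(77,333))]:
    p,e=tri(S(*a),T(*b)); o=np.array([603.2,-5.3]); ps=-.227; d=p[:2]-o
    print(n,p.round(1),round(e,1),'disp',(d@[np.cos(ps),np.sin(ps)]).round(1),(d@[-np.sin(ps),np.cos(ps)]).round(1))
E
```

```text
wall-y [638.1 -42.8 137.4] 1.3 disp 42.4 -28.7
wall+y [648.1  11.6 137. ] 1.1 disp 39.9 26.6
plat-y [564.1 -21.2 123.5] 6.8 disp -34.5 -24.3
plat+y [573.3  20.2 123. ] 2.1 disp -34.9 18.1
plate+x-y [693.4 -82.7   8. ] 2.3 disp 105.3 -55.1
plate+x+y [718.1  22.7   9. ] 2.0 disp 105.6 53.2
column top [668.5 -22.1 149.1] 0.7 disp 67.4 -1.6
plate-x+y [554.7  60.2   8.7] 1.5 disp -62.0 52.9
```

Call:
{"fn": "apply_moves", "kwargs": {"increments": [[0.3,-0.3,-0.2,0,0,0],[0.6,-0.6,-0.6,0,0,0],[0.7,-0.6,-1,0,0,0],[0.7,-0.6,-1,0,0,0]]}}

```text
time_s: 1.48
tcp_pos: [274.2, 480.3, 277.5]
ee_rot: [[0.925, 0.003, 0.38], [-0.38, 0.002, 0.925], [0.002, -1.0, 0.003]]
contact_force: [0.3, 0.1, -0.2]
gripper_width: 1.003
```

Call:
{"fn": "apply_moves", "kwargs": {"increments": [[0.3,0,-0.4,0,0,0],[0.7,0,-0.8,0,0,0],[0.7,0,-1,0,0,0],[0.7,0,-1,0,0,0]]}}

```text
time_s: 1.82
tcp_pos: [300.4, 358.7, 274.5]
ee_rot: [[0.924, 0.001, 0.383], [-0.383, -0.002, 0.924], [0.001, -1.0, -0.001]]
contact_force: [-0.6, 1.2, -0.5]
gripper_width: 0.996
```

Call:
{"fn": "apply_moves", "kwargs": {"increments": [[0.3,0,-0.4,0,0,0],[0.7,0,-0.8,0,0,0],[0.7,0,-1,0,0,0],[0.7,0,-1,0,0,0]]}}

```text
time_s: 2.15
tcp_pos: [327.8, 240.1, 274.9]
ee_rot: [[0.923, 0.002, 0.385], [-0.385, -0.002, 0.923], [0.002, -1.0, -0.001]]
contact_force: [-0.3, -0.3, -0.1]
gripper_width: 1.002
```

Call:
{"fn": "apply_moves", "kwargs": {"increments": [[0.3,0,-0.4,0,0,0],[0.7,0,-0.8,0,0,0],[0.7,0,-1,0,0,0],[0.7,0,-1,0,0,0]]}}

```text
time_s: 2.48
tcp_pos: [354.9, 120.4, 275.0]
ee_rot: [[0.922, 0.001, 0.387], [-0.387, -0.002, 0.922], [0.002, -1.0, -0.001]]
contact_force: [-0.3, 1.5, -0.6]
gripper_width: 1.003
```

Call:
{"fn": "apply_moves", "kwargs": {"increments": [[0.3,0,-0.4,0,0,0],[0.7,0,-0.8,0,0,0],[0.7,0,-1,0,0,0],[0.7,0,-1,0,0,0]]}}

```text
time_s: 2.82
tcp_pos: [381.3, 1.0, 274.8]
ee_rot: [[0.922, 0.0, 0.388], [-0.388, -0.002, 0.922], [0.001, -1.0, -0.002]]
contact_force: [-0.3, 1.4, 0.1]
gripper_width: 0.998
```

```bash
python3 - <<'E'
from h import *
s,_=shot('wrist','w1'); np.savez('w1.npz',p=s['tcp_pos'],R=s['ee_rot']); print(s['tcp_pos'],s['time_s'],s['qvel'].round(3))
E
```

```text
[381.33856878   1.03482984 274.79177192] 2.8167 [ 0.114 -0.007  0.005  0.076  0.014  0.115]
```

View pics/w1.png

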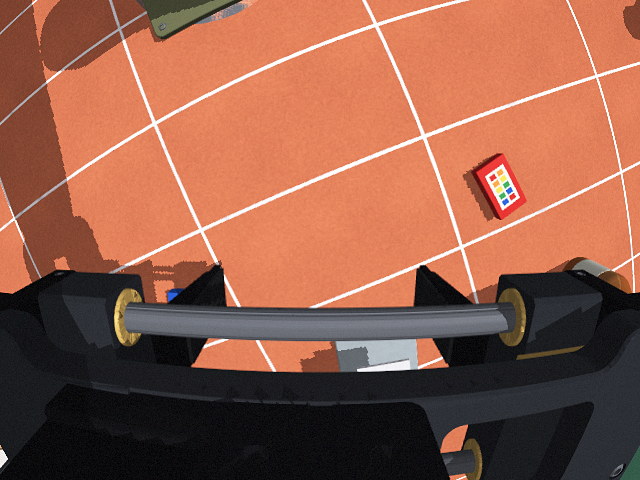

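Call:
{"fn": "apply_moves", "kwargs": {"increments": [[0.3,0,-0.4,0,0,0],[0.65,0,-0.8,0,0,0],[0.65,0,-0.9,0,-0.009,0],[0.65,0,-0.9,0,-0.009,0]]}}

```text
time_s: 3.2
tcp_pos: [407.7, -103.7, 274.5]
ee_rot: [[0.935, -0.001, 0.354], [-0.354, -0.001, 0.935], [-0.0, -1.0, -0.001]]
contact_force: [-1.0, -0.3, -0.2]
gripper_width: 1.004
```

Call:
{"fn": "apply_moves", "kwargs": {"increments": [[0.3,0.2,-0.4,0,0,0],[0.6,0.6,-0.8,0,0,0],[0.6,0.9,-0.85,0,0,0],[0.6,1,-0.85,0,0,0]]}}

```text
time_s: 3.53
tcp_pos: [433.8, -202.5, 172.6]
ee_rot: [[0.936, -0.0, 0.353], [-0.353, 0.001, 0.936], [-0.001, -1.0, 0.0]]
contact_force: [-0.7, 1.4, -1.0]
gripper_width: 0.998
```

```bash
cat >> h.py <<'E'
def go(tx,ty,tz,yaw):
    s=monitor.sense(); R=s['ee_rot']; d=np.array([tx,ty,tz])-s['tcp_pos']
    cy=np.arctan2(R[1,0],R[0,0])
    from scipy.spatial.transform import Rotation as Ro
    D=np.array([[np.cos(yaw),0,-np.sin(yaw)],[np.sin(yaw),0,np.cos(yaw)],[0,-1,0]])
    rv=Ro.from_matrix(R.T@D).as_rotvec()/np.pi
    print('t',s['time_s'],'tcp',s['tcp_pos'].round(1),'shift',(R.T@d/100).round(3),'turn',rv.round(4),'F',s['contact_force'].round(1),'w',round(s['gripper_width'],3))
E
python3 - <<'E'
from h import *
go(431,-213.4,60,-.361); shot('wrist','w2'); shot('scene','s2')
E
```

```text
t 3.5333 tcp [ 433.8 -202.5  172.6] shift [ 0.013  1.126 -0.113] turn [-0.0001  0.0002 -0.0002] F [-0.7  1.4 -1. ] w 0.998
```

View pics/w2.png

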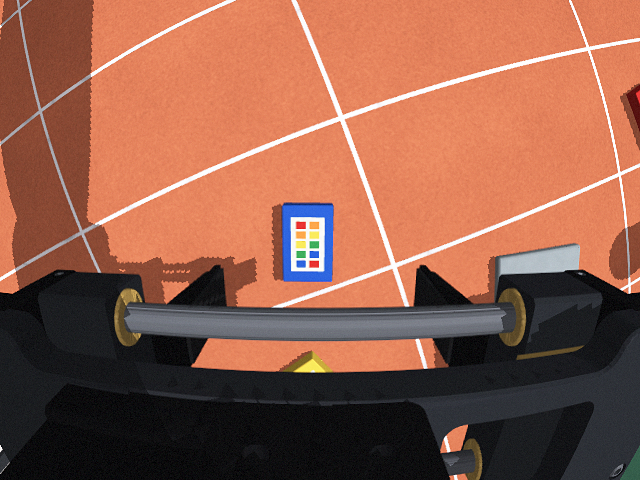

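View pics/s2.png

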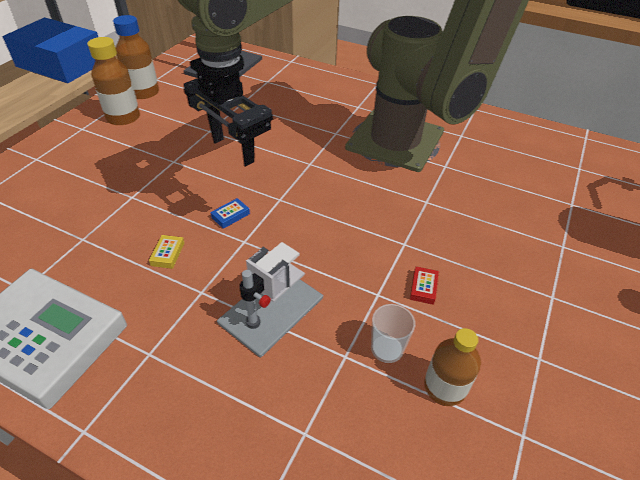

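The wrist view shows the blue box square to the jaws at (308,243). I'll check its measured position from this view.

```bash
cat >> h.py <<'E'
WC=camera_model('wrist')
def whit(uv,z,s):
    K=WC['intrinsics']; T=WC['tool_from_camera']; a=np.array([uv[0]-K[0,2],uv[1]-K[1,2]]); r=np.linalg.norm(a); th=r/K[0,0]
    d=np.array([a[0]/r*np.sin(th),-a[1]/r*np.sin(th),-np.cos(th)])
    p,R=np.array(s['tcp_pos']),np.array(s['ee_rot']); o=p+R@T[:3,3]; d=R@T[:3,:3]@d
    return o+d*(z-o[2])/d[2]
E
python3 - <<'E'
from h import *
s=monitor.sense(); print(s['time_s'],s['tcp_pos'])
c=[(283,204),(333,204),(333,281),(283,281)]
P=[whit(u,18,s) for u in c]; print(np.round(P,1),np.mean(P,0)); d=P[3]-P[0]; print(np.linalg.norm(d),np.arctan2(d[1],d[0]))
E
```

```text
3.6333 [ 431.030634   -200.04602721  169.3815325 ]
[[ 401.3 -223.5   18. ]
 [ 416.8 -182.7   18. ]
 [ 483.3 -207.1   18. ]
 [ 467.2 -250.1   18. ]] [ 442.15715742 -215.85697133   18.        ]
71.06056062030066 -0.3832036191217648
```

Call:
{"fn": "apply_moves", "kwargs": {"increments": [[0,0.3,-0.12,0,0,0],[0,0.7,-0.12,0,0,0],[0,1,-0.12,0,0,0],[0,1,-0.12,0,0,0],[0,1,-0.12,0,0,0]]}}

```text
time_s: 4.05
tcp_pos: [429.1, -211.9, 75.1]
ee_rot: [[0.936, -0.001, 0.351], [-0.351, 0.001, 0.936], [-0.002, -1.0, 0.001]]
contact_force: [0.9, -0.1, 0.6]
gripper_width: 1.002
```

```bash
python3 - <<'E'
from h import *
go(431,-213.6,3,-.361)
E
```

```text
t 4.05 tcp [ 429.1 -211.9   75.1] shift [ 0.025  0.721 -0.009] turn [-0.0003  0.0008 -0.0005] F [ 0.9 -0.1  0.6] w 1.002
```

Call:
{"fn": "apply_moves", "kwargs": {"increments": [[0.02,0.3,-0.01,0,0,0],[0.02,0.5,-0.01,0,0,0],[0.02,0.6,-0.01,0,0,0],[0.02,0.6,-0.01,0,0,0],[0.02,0.6,-0.01,0,0,0]]}}

```text
time_s: 4.47
tcp_pos: [431.8, -215.7, 16.8]
ee_rot: [[0.936, 0.002, 0.352], [-0.352, -0.001, 0.936], [0.003, -1.0, -0.0]]
contact_force: [0.7, 0.2, 0.1]
gripper_width: 1.002
```

```bash
python3 - <<'E'
from h import *
go(431,-213.6,3,-.361)
E
```

```text
t 4.4667 tcp [ 431.8 -215.7   16.8] shift [-0.016  0.138  0.017] turn [0.0002 0.0004 0.0009] F [0.7 0.2 0.1] w 1.002
```

Call:
{"fn": "apply_moves", "kwargs": {"increments": [[0,0.08,0,0,0,0],[0,0.12,0,0,0,0],[0,0.13,0,0,0,0],[0,0.13,0,0,0,0]]}}

```text
time_s: 4.8
tcp_pos: [430.2, -215.4, 1.7]
ee_rot: [[0.936, -0.0, 0.353], [-0.353, 0.0, 0.936], [-0.0, -1.0, 0.0]]
contact_force: [-0.6, -0.3, 0.3]
gripper_width: 1.0
```

Call:
{"fn": "apply_moves", "kwargs": {"increments": [[0,0,0,0,0,0],[0,0,0,0,0,0],[0,0,0,0,0,0],[0,0,0,0,0,0],[0,0,0,0,0,0]], "grip": -1, "force": 50}}

```text
time_s: 5.22
tcp_pos: [430.3, -215.4, 1.8]
ee_rot: [[0.936, 0.0, 0.353], [-0.353, -0.0, 0.936], [0.0, -1.0, -0.0]]
contact_force: [-0.2, 0.3, -1.1]
gripper_width: 0.707
```

```bash
python3 - <<'E'
from h import *
go(431,-213.6,3,-.361); shot('wrist','w3'); 
E
```

```text
t 5.2167 tcp [ 430.3 -215.4    1.8] shift [ 0.    -0.012  0.02 ] turn [0.     0.0001 0.0001] F [-0.2  0.3 -1.1] w 0.707
```

View pics/w3.png

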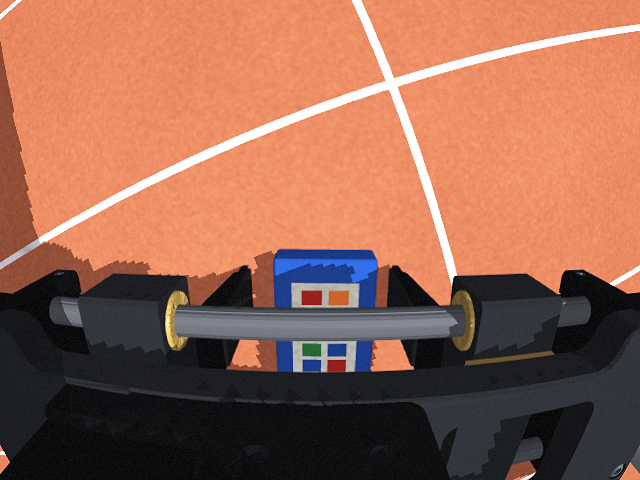

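Call:
{"fn": "apply_moves", "kwargs": {"increments": [[0,0,0,0,0,0],[0,0,0,0,0,0],[0,0,0,0,0,0],[0,0,0,0,0,0],[0,0,0,0,0,0]]}}

```text
time_s: 5.68
tcp_pos: [430.2, -215.3, 1.6]
ee_rot: [[0.936, -0.0, 0.353], [-0.353, 0.0, 0.936], [-0.0, -1.0, 0.0]]
contact_force: [-0.9, 0.5, 0.4]
gripper_width: 0.479
```

```bash
python3 - <<'E'
from h import *
go(430,-215.4,120,-.361); shot('wrist','w4'); 
E
```

```text
t 5.6833 tcp [ 430.2 -215.3    1.6] shift [-2.000e-03 -1.184e+00 -1.000e-03] turn [-0.      0.0001 -0.    ] F [-0.9  0.5  0.4] w 0.479
```

View pics/w4.png

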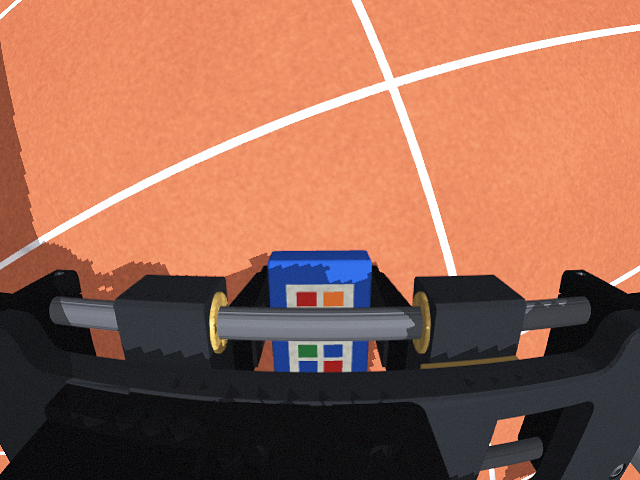

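```bash
python3 - <<'E'
from h import *
im=cv2.imread('pics/w4.png'); cv2.imwrite('pics/w4z.png',cv2.resize(im[240:300,250:390],None,fx=5,fy=5))
s=monitor.sense()
for uv,z in [((320,250.5),0),((320,260),18),((270,262),18),((370,262),18)]:
    P=whit(uv,z,s); print((s['ee_rot'].T@(P-s['tcp_pos'])).round(1))
E
```

```text
[-17.1   1.7  -0.5]
[-17.8 -16.3  -0.5]
[-16.8 -16.3 -22.2]
[-16.8 -16.3  21.2]
```

View pics/w4z.png

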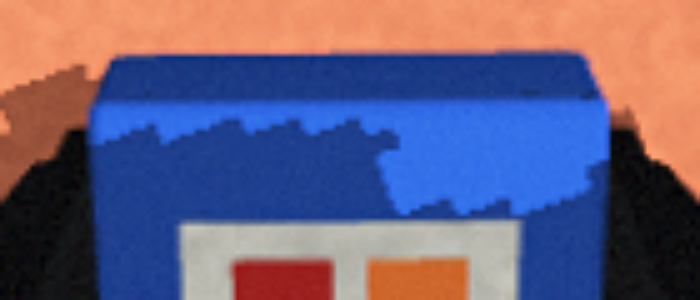

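Call:
{"fn": "apply_moves", "kwargs": {"increments": [[0,-0.2,0,0,0,0],[0,-0.5,0,0,0,0],[0,-0.9,0,0,0,0],[0,-1,0,0,0,0]]}}

```text
time_s: 6.07
tcp_pos: [433.1, -217.3, 107.6]
ee_rot: [[0.936, 0.008, 0.353], [-0.353, -0.005, 0.936], [0.009, -1.0, -0.002]]
contact_force: [0.7, -0.5, -0.3]
gripper_width: 0.482
```

Call:
{"fn": "apply_moves", "kwargs": {"increments": [[0,-0.3,0.2,0,0,0],[0,-0.6,0.5,0,0,0],[0,-0.8,0.8,0,0,0],[0,-0.8,1,0,0,0],[0,-0.8,1,0,0,0]]}}

```text
time_s: 6.48
tcp_pos: [467.3, -119.6, 183.5]
ee_rot: [[0.937, 0.004, 0.349], [-0.349, -0.0, 0.937], [0.004, -1.0, 0.001]]
contact_force: [-0.7, -0.6, -1.6]
gripper_width: 0.48
```

```bash
python3 - <<'E'
from h import *
s=monitor.sense()
go(0,0,0,-.227); shot('wrist','w5'); 
E
```

```text
t 6.4833 tcp [ 467.3 -119.6  183.5] shift [-4.803  1.817 -0.514] turn [-0.0003 -0.0414  0.0012] F [-0.7 -0.6 -1.6] w 0.48
```

View pics/w5.png

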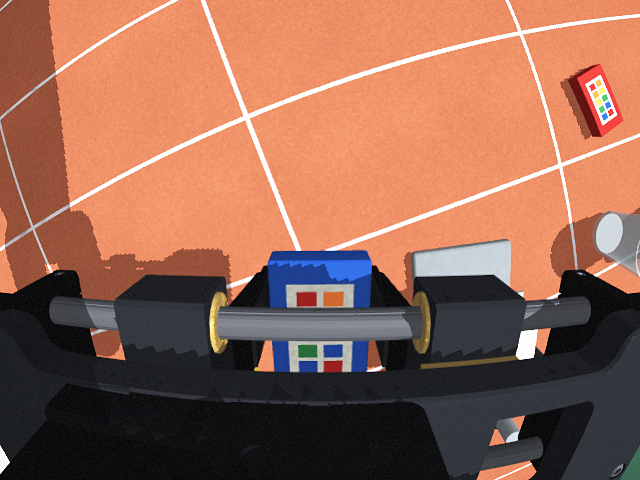

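```bash
python3 - <<'E'
from h import *
s=dict(tcp_pos=[467.3,-119.6,183.5],ee_rot=monitor.sense()['ee_rot'])
a=whit((412,252.5),12,s);b=whit((508.5,240),12,s); print(a,b,np.linalg.norm(a-b),np.arctan2(b[1]-a[1],b[0]-a[0])-np.pi/2)
m=(a+b)/2; print('origin',m[:2]+63*np.array([np.cos(.227),-np.sin(.227)]))
go(544.1,7.4,183,-.227)
E
```

```text
[528.34304156 -47.37383474  12.        ] [553.51516513  55.94285671  12.        ] 106.33896057314176 -0.23898429136191202
origin [602.31289788  -9.8939857 ]
t 6.5333 tcp [ 466.  -120.7  182. ] shift [ 0.284 -0.01   1.473] turn [ 0.0001 -0.0415  0.0003] F [ 0.2 -0.5 -1.2] w 0.48
```

Call:
{"fn": "apply_moves", "kwargs": {"increments": [[0.1,0,0.3,0,-0.01,0],[0.2,0,0.7,0,-0.03,0],[0.28,0,1,0,-0.041,0],[0.28,0,1,0,-0.041,0],[0.28,0,1,0,-0.041,0]]}}

```text
time_s: 6.95
tcp_pos: [526.5, -38.0, 180.0]
ee_rot: [[0.974, -0.003, 0.228], [-0.228, -0.0, 0.974], [-0.003, -1.0, -0.001]]
contact_force: [1.1, 0.5, -0.4]
gripper_width: 0.482
```

```bash
python3 - <<'E'
from h import *
go(544.1,7.4,183,-.227); s,_=shot('wrist','w6'); np.savez('w6.npz',p=s['tcp_pos'],R=s['ee_rot']); shot('top','t6')
E
```

```text
t 6.95 tcp [526.5 -38.  180. ] shift [ 0.067 -0.031  0.482] turn [ 0.0003 -0.001  -0.001 ] F [ 1.1  0.5 -0.4] w 0.482
```

View pics/w6.png

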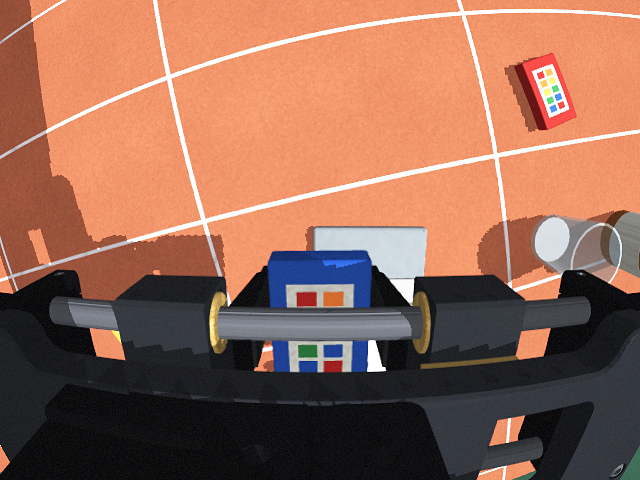

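```bash
python3 - <<'E'
from h import *
im=cv2.imread('pics/w6.png'); cv2.imwrite('pics/w6z.png',cv2.resize(im[215:295,300:440],None,fx=5,fy=5))
s=np.load('w6.npz'); s=dict(tcp_pos=s['p'],ee_rot=s['R'])
a=whit((313.5,227.5),12,s);b=whit((426.5,227.5),12,s); print(a,b,np.linalg.norm(a-b),np.arctan2(b[1]-a[1],b[0]-a[0])-np.pi/2)
m=(a+b)/2; print('origin',m[:2]+63*np.array([np.cos(.227),-np.sin(.227)]))
E
```

```text
[530.64368126 -46.05942303  12.        ] [554.80848595  58.78879916  12.        ] 107.59687487759129 -0.22651866721710245
origin [604.10987814  -7.81380861]
```

View pics/w6z.png

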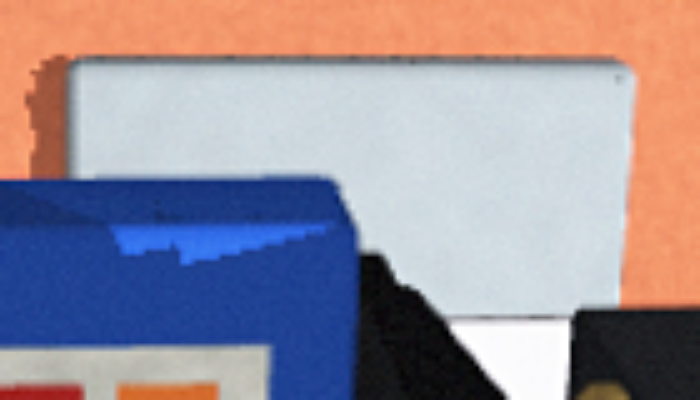

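Call:
{"fn": "apply_moves", "kwargs": {"increments": [[0.03,0,0.2,0,0,0],[0.05,0,0.4,0,0,0],[0.05,0,0.48,0,0,0],[0.05,0,0.48,0,0,0],[0.05,0,0.48,0,0,0]]}}

```text
time_s: 7.47
tcp_pos: [542.3, 6.5, 181.4]
ee_rot: [[0.973, -0.001, 0.23], [-0.23, -0.001, 0.973], [-0.001, -1.0, -0.001]]
contact_force: [-0.3, -0.8, -1.5]
gripper_width: 0.481
```

```bash
python3 - <<'E'
from h import *
go(544.4,6.6,150,-.227); s,_=shot('wrist','w7'); np.savez('w7.npz',p=s['tcp_pos'],R=s['ee_rot']); shot('top','t7'); shot('scene','s7')
go(544.4,6.6,150,-.227);
a=cv2.imread('pics/t7.png')[170:270,280:400]; b=cv2.imread('pics/s7.png')[200:350,200:350]
cv2.imwrite('pics/z7.png',np.hstack([cv2.resize(a,(480,400)),cv2.resize(b,(400,400))])[:,:800])
E
```

```text
t 7.4667 tcp [542.3   6.5 181.4] shift [0.02  0.314 0.006] turn [ 0.0003 -0.0016 -0.0002] F [-0.3 -0.8 -1.5] w 0.481
t 7.6167 tcp [542.5   6.4 181.6] shift [0.018 0.316 0.006] turn [ 0.0001 -0.0019 -0.    ] F [-0.8 -0.1 -0.3] w 0.484
```

View pics/z7.png

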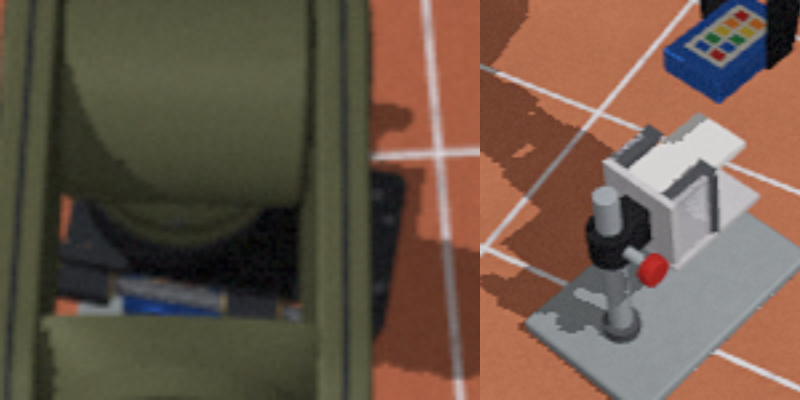

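View pics/w7.png

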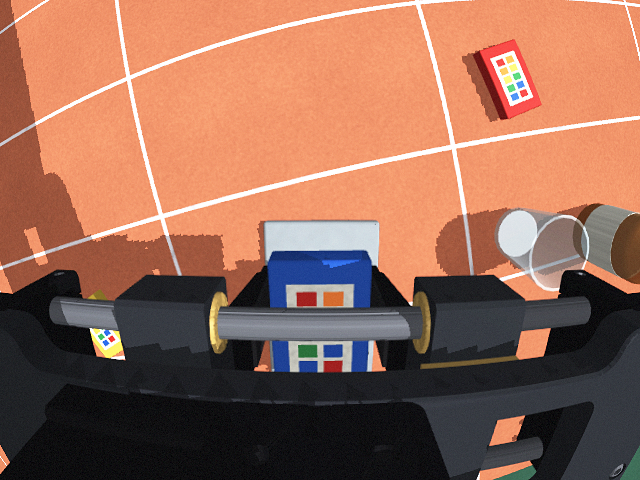

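```bash
python3 - <<'E'
from h import *
s=np.load('w7.npz'); s=dict(tcp_pos=s['p'],ee_rot=s['R'])
a=whit((264,222),12,s);b=whit((378.5,222),12,s)
for p in (a,b): print((s['ee_rot'].T@(p-s['tcp_pos'])).round(1))
for u in [(271,262),(370,262)]: print((s['ee_rot'].T@(whit(u,s['tcp_pos'][2]+16.3,s)-s['tcp_pos'])).round(1))
im=cv2.imread('pics/s7.png'); cv2.imwrite('pics/z8.png',cv2.resize(im[190:310,230:330],None,fx=6,fy=5,interpolation=cv2.INTER_CUBIC))
# predicted pixels of held box corners
c,sn=np.cos(-.229),np.sin(-.229); x=s['tcp_pos'][0]+18.5*c; y=s['tcp_pos'][1]+18.5*sn
print(proj('scene',boxpts(x,y,-.229,z0=s['tcp_pos'][2]-1.7)).round(1))
E
```

```text
[  1.3 169.4 -53.1]
[  1.2 169.3  54.1]
[-16.9 -16.3 -22. ]
[-16.9 -16.3  21. ]
[[288.  239.8]
 [267.1 226.5]
 [296.3 204.2]
 [316.9 216.4]
 [287.8 231.9]
 [266.5 218.5]
 [296.2 196.3]
 [317.2 208.4]]
```

View pics/z8.png

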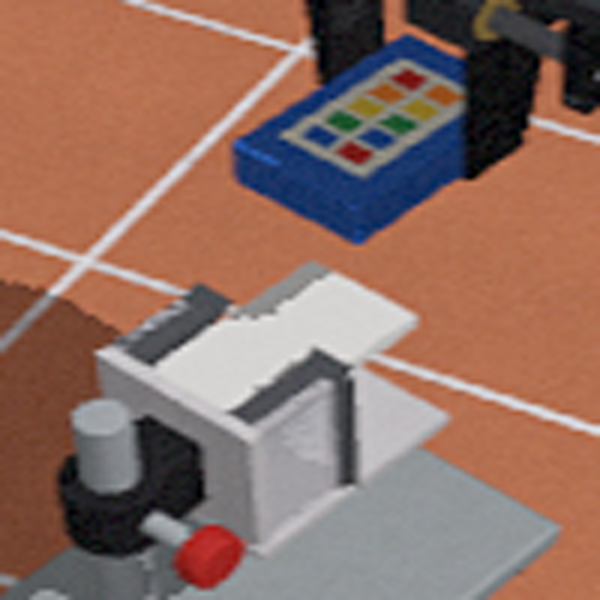

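Call:
{"fn": "apply_moves", "kwargs": {"increments": [[0.01,0.15,0.01,0,0.002,0],[0.01,0.3,0.01,0,0.002,0],[0.01,0.42,0.01,0,0.002,0],[0.01,0.42,0.01,0,0.002,0],[0.01,0.42,0.01,0,0.002,0]]}}

```text
time_s: 8.03
tcp_pos: [543.3, 7.9, 138.8]
ee_rot: [[0.972, -0.002, 0.236], [-0.236, 0.0, 0.972], [-0.002, -1.0, -0.0]]
contact_force: [0.4, -0.2, -1.2]
gripper_width: 0.482
```

Call:
{"fn": "apply_moves", "kwargs": {"increments": [[0,0.03,0,0,0,0],[0,0.06,0,0,0,0],[0,0.06,0,0,0,0]]}}

```text
time_s: 8.28
tcp_pos: [544.2, 8.1, 133.8]
ee_rot: [[0.972, 0.0, 0.236], [-0.236, -0.0, 0.972], [0.0, -1.0, -0.0]]
contact_force: [-0.7, 0.1, -1.4]
gripper_width: 0.483
```

Call:
{"fn": "apply_moves", "kwargs": {"increments": [[0,0.03,0,0,0,0],[0,0.04,0,0,0,0],[0,0.04,0,0,0,0]]}}

```text
time_s: 8.53
tcp_pos: [543.9, 8.3, 129.4]
ee_rot: [[0.972, -0.0, 0.236], [-0.236, 0.0, 0.972], [-0.0, -1.0, -0.0]]
contact_force: [-0.5, 0.6, -0.5]
gripper_width: 0.478
```

Call:
{"fn": "apply_moves", "kwargs": {"increments": [[0,0.03,0,0,0,0],[0,0.04,0,0,0,0],[0,0.04,0,0,0,0]]}}

```text
time_s: 8.78
tcp_pos: [544.5, 8.2, 126.0]
ee_rot: [[0.972, 0.001, 0.236], [-0.236, -0.0, 0.972], [0.001, -1.0, 0.0]]
contact_force: [-0.3, 0.1, 1.0]
gripper_width: 0.48
```

Call:
{"fn": "apply_moves", "kwargs": {"increments": [[0,0.01,0,0,-0.0035,0],[0,0.02,0,0,-0.0035,0],[0,0.02,0,0,-0.0035,0]]}}

```text
time_s: 9.03
tcp_pos: [544.6, 8.1, 123.9]
ee_rot: [[0.974, 0.001, 0.225], [-0.225, -0.0, 0.974], [0.001, -1.0, 0.0]]
contact_force: [0.7, -0.2, 1.8]
gripper_width: 0.481
```

Call:
{"fn": "apply_moves", "kwargs": {"increments": [[0,0.01,0,0,0,0],[0,0.02,0,0,0,0],[0,0.02,0,0,0,0]]}}

```text
time_s: 9.28
tcp_pos: [544.5, 8.1, 121.7]
ee_rot: [[0.974, 0.001, 0.225], [-0.225, -0.0, 0.974], [0.001, -1.0, 0.0]]
contact_force: [1.4, -0.9, 1.7]
gripper_width: 0.477
```

Call:
{"fn": "apply_moves", "kwargs": {"increments": [[0,0.01,0,0,0,0],[0,0.02,0,0,0,0],[0,0.02,0,0,0,0]]}}

```text
time_s: 9.53
tcp_pos: [544.3, 8.1, 119.7]
ee_rot: [[0.974, 0.001, 0.225], [-0.225, -0.0, 0.974], [0.001, -1.0, 0.0]]
contact_force: [1.0, -0.0, 2.8]
gripper_width: 0.482
```

Call:
{"fn": "apply_moves", "kwargs": {"increments": [[0,0.02,0,0,0,0],[0,0.04,0,0,0,0],[0,0.04,0,0,0,0]]}}

```text
time_s: 9.78
tcp_pos: [544.1, 8.2, 115.3]
ee_rot: [[0.974, 0.0, 0.225], [-0.225, 0.0, 0.974], [0.0, -1.0, 0.0]]
contact_force: [1.5, -1.4, 1.7]
gripper_width: 0.48
```

```bash
python3 - <<'E'
from h import *
go(544.4,6.6,110,-.227); s,_=shot('scene','s9'); print(s['ft_torque'])
im=cv2.imread('pics/s9.png'); cv2.imwrite('pics/z9.png',cv2.resize(im[190:310,230:330],None,fx=6,fy=5,interpolation=cv2.INTER_CUBIC))
E
```

```text
t 9.7833 tcp [544.1   8.2 115.3] shift [ 0.006  0.053 -0.015] turn [-0. -0.  0.] F [ 1.5 -1.4  1.7] w 0.48
[-0.15288434 -0.4122238  -0.04065257]
```

View pics/z9.png

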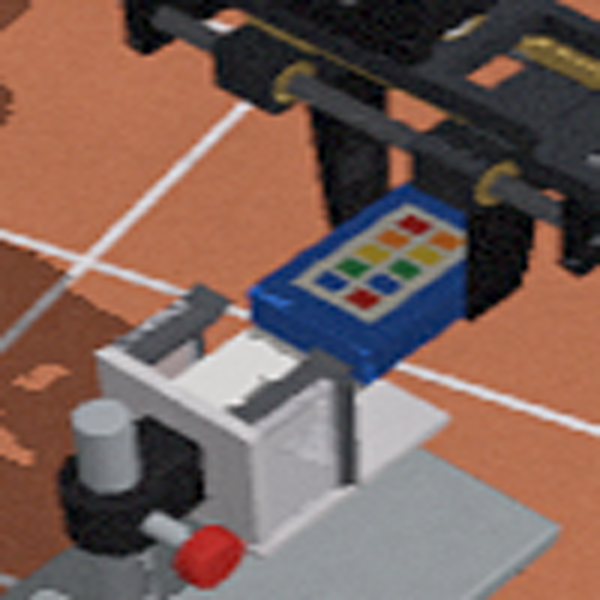

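Call:
{"fn": "apply_moves", "kwargs": {"increments": [[0,0.02,0,0,0,0],[0,0.04,-0.01,0,0,0],[0,0.055,-0.01,0,0,0],[0,0.055,-0.01,0,0,0]]}}

```text
time_s: 10.17
tcp_pos: [543.8, 7.5, 109.9]
ee_rot: [[0.974, -0.0, 0.225], [-0.225, 0.001, 0.974], [-0.0, -1.0, 0.001]]
contact_force: [1.5, 1.1, 3.6]
gripper_width: 0.478
```

Call:
{"fn": "apply_moves", "kwargs": {"increments": [[0.04,0,0,0,0,0],[0.08,0,0,0,0,0],[0.12,0,0,0,0,0],[0.12,0,0,0,0,0]]}}

```text
time_s: 10.5
tcp_pos: [556.0, 4.2, 110.0]
ee_rot: [[0.974, -0.0, 0.225], [-0.225, -0.0, 0.974], [-0.0, -1.0, -0.0]]
contact_force: [-1.1, -0.5, 3.8]
gripper_width: 0.483
```

```bash
python3 - <<'E'
from h import *
go(544.4,6.6,110,-.227); s,_=shot('scene','s10'); print(s['ft_torque'])
im=cv2.imread('pics/s10.png'); cv2.imwrite('pics/z10.png',cv2.resize(im[190:310,230:330],None,fx=6,fy=5,interpolation=cv2.INTER_CUBIC))
E
```

```text
t 10.5 tcp [556.    4.2 110. ] shift [-0.119  0.    -0.003] turn [ 0.0001 -0.0001 -0.0001] F [-1.1 -0.5  3.8] w 0.483
[ 0.02362788 -0.00637944 -0.02024216]
```

View pics/z10.png

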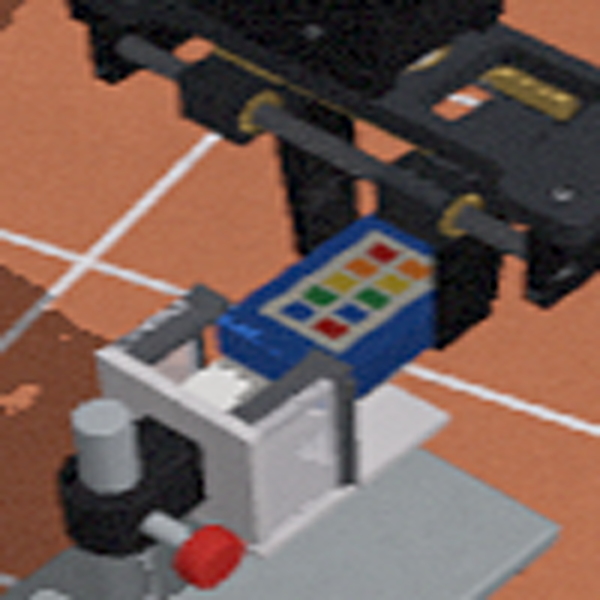

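Call:
{"fn": "apply_moves", "kwargs": {"increments": [[0.03,0,0,0,0,0],[0.06,0,0,0,0,0],[0.09,0,0,0,0,0],[0.12,0,0,0,0,0]]}}

```text
time_s: 10.88
tcp_pos: [567.3, 1.8, 110.0]
ee_rot: [[0.974, -0.001, 0.225], [-0.225, 0.0, 0.974], [-0.001, -1.0, -0.0]]
contact_force: [-2.4, 0.3, 4.2]
gripper_width: 0.48
```

```bash
python3 - <<'E'
from h import *
go(544.4,6.6,110,-.227); s,_=shot('scene','s11'); print(s['ft_torque'])
im=cv2.imread('pics/s11.png'); cv2.imwrite('pics/z11.png',cv2.resize(im[190:310,230:330],None,fx=6,fy=5,interpolation=cv2.INTER_CUBIC))
E
```

```text
t 10.8833 tcp [567.3   1.8 110. ] shift [-0.234  0.    -0.004] turn [ 0.     -0.     -0.0002] F [-2.4  0.3  4.2] w 0.48
[0.08035756 0.3596329  0.04609706]
```

View pics/z11.png

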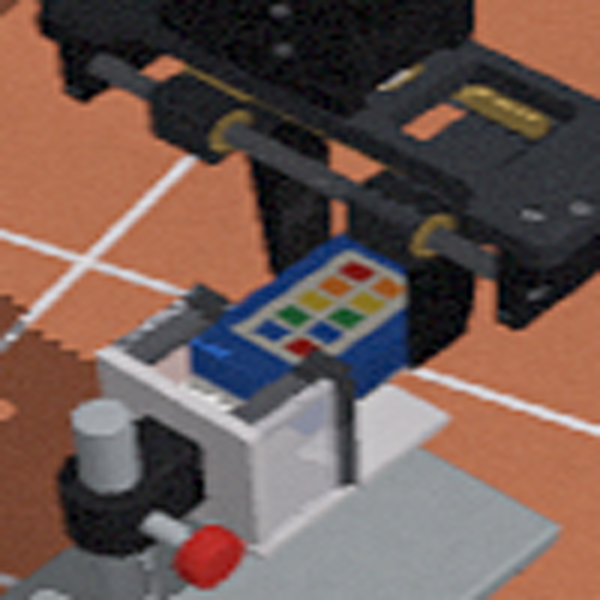

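Call:
{"fn": "apply_moves", "kwargs": {"increments": [[0.03,0,0,0,0,0],[0.06,0,0,0,0,0],[0.09,0,0,0,0,0],[0.12,0,0,0,0,0],[0.14,0,0,0,0,0]]}}

```text
time_s: 11.35
tcp_pos: [581.2, -1.4, 110.2]
ee_rot: [[0.974, 0.0, 0.225], [-0.225, -0.0, 0.974], [0.0, -1.0, 0.0]]
contact_force: [-2.6, 1.5, 3.6]
gripper_width: 0.481
```

Call:
{"fn": "apply_moves", "kwargs": {"increments": [[0.01,0,0,0,0,0],[0.02,0,0,0,0,0],[0.02,0,0,0,0,0]]}}

```text
time_s: 11.6
tcp_pos: [583.0, -1.9, 110.2]
ee_rot: [[0.974, 0.0, 0.225], [-0.225, -0.0, 0.974], [0.0, -1.0, -0.0]]
contact_force: [-2.1, 0.6, 3.5]
gripper_width: 0.482
```

```bash
python3 - <<'E'
from h import *
go(544.4,6.6,110,-.227); s,_=shot('scene','s12'); print(s['ft_torque'])
im=cv2.imread('pics/s12.png'); cv2.imwrite('pics/z12.png',cv2.resize(im[190:310,230:330],None,fx=6,fy=5,interpolation=cv2.INTER_CUBIC))
E
```

```text
t 11.6 tcp [583.   -1.9 110.2] shift [-0.395  0.002 -0.005] turn [ 0.     -0.      0.0001] F [-2.1  0.6  3.5] w 0.482
[0.09843988 0.23961565 0.05447039]
```

View pics/z12.png

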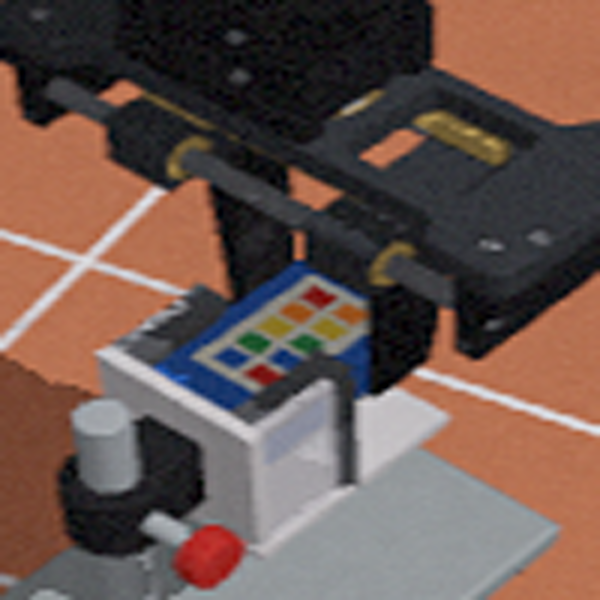

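Call:
{"fn": "apply_moves", "kwargs": {"increments": [[0.01,0,0,0,0,0],[0.02,0,0,0,0,0],[0.02,0,0,0,0,0]]}}

```text
time_s: 11.9
tcp_pos: [584.9, -2.3, 110.2]
ee_rot: [[0.974, 0.0, 0.225], [-0.225, -0.0, 0.974], [0.0, -1.0, 0.0]]
contact_force: [-1.7, 0.2, 2.8]
gripper_width: 0.482
```

Call:
{"fn": "apply_moves", "kwargs": {"increments": [[0.01,0,0,0,0,0],[0.01,0,0,0,0,0]]}}

```text
time_s: 12.07
tcp_pos: [585.9, -2.5, 110.2]
ee_rot: [[0.974, 0.0, 0.225], [-0.225, -0.0, 0.974], [0.0, -1.0, 0.0]]
contact_force: [-2.1, 0.9, 4.5]
gripper_width: 0.482
```

Call:
{"fn": "apply_moves", "kwargs": {"increments": [[0.01,0,0,0,0,0],[0.01,0,0,0,0,0]]}}

```text
time_s: 12.23
tcp_pos: [586.8, -2.7, 110.2]
ee_rot: [[0.974, 0.0, 0.225], [-0.225, -0.0, 0.974], [0.0, -1.0, -0.0]]
contact_force: [-2.5, 0.3, 3.8]
gripper_width: 0.482
```

Call:
{"fn": "apply_moves", "kwargs": {"increments": [[0.01,0,0,0,0,0],[0.01,0,0,0,0,0]]}}

```text
time_s: 12.4
tcp_pos: [587.8, -2.9, 110.2]
ee_rot: [[0.974, 0.0, 0.225], [-0.225, -0.0, 0.974], [0.0, -1.0, -0.0]]
contact_force: [-2.5, 0.3, 2.4]
gripper_width: 0.477
```

Call:
{"fn": "apply_moves", "kwargs": {"increments": [[0.01,0,0,0,0,0],[0.01,0,0,0,0,0]]}}

```text
time_s: 12.57
tcp_pos: [588.5, -3.1, 110.1]
ee_rot: [[0.974, -0.001, 0.225], [-0.225, 0.0, 0.974], [-0.001, -1.0, 0.0]]
contact_force: [-3.4, 0.7, 3.9]
gripper_width: 0.476
```

Call:
{"fn": "apply_moves", "kwargs": {"increments": [[0.01,0,0,0,0,0],[0.01,0,0,0,0,0]]}}

```text
time_s: 12.73
tcp_pos: [588.6, -3.1, 109.9]
ee_rot: [[0.974, -0.003, 0.225], [-0.225, 0.001, 0.974], [-0.003, -1.0, -0.0]]
contact_force: [-6.4, 0.9, 6.3]
gripper_width: 0.481
```

Call:
{"fn": "apply_moves", "kwargs": {"increments": [[0.005,0,0,0,0,0],[0.005,0,0,0,0,0]]}}

```text
time_s: 12.9
tcp_pos: [588.6, -3.1, 109.9]
ee_rot: [[0.974, -0.004, 0.225], [-0.225, 0.001, 0.974], [-0.004, -1.0, -0.0]]
contact_force: [-8.0, 1.9, 5.7]
gripper_width: 0.477
```

```bash
python3 - <<'E'
from h import *
go(544.4,6.6,110,-.227); s,_=shot('scene','s13'); s,_=shot('wrist','w13');print(s['ft_torque'])
im=cv2.imread('pics/s13.png'); im2=cv2.imread('pics/w13.png')
cv2.imwrite('pics/z13.png',np.hstack([cv2.resize(im[220:310,230:320],(400,400),interpolation=cv2.INTER_CUBIC),cv2.resize(im2[190:390,220:420],(400,400))]))
E
```

```text
t 12.9 tcp [588.6  -3.1 109.9] shift [-0.452  0.001 -0.005] turn [ 0.0001 -0.0001 -0.0014] F [-8.   1.9  5.7] w 0.477
[ 0.20742544  1.24498536 -0.08488013]
```

View pics/z13.png

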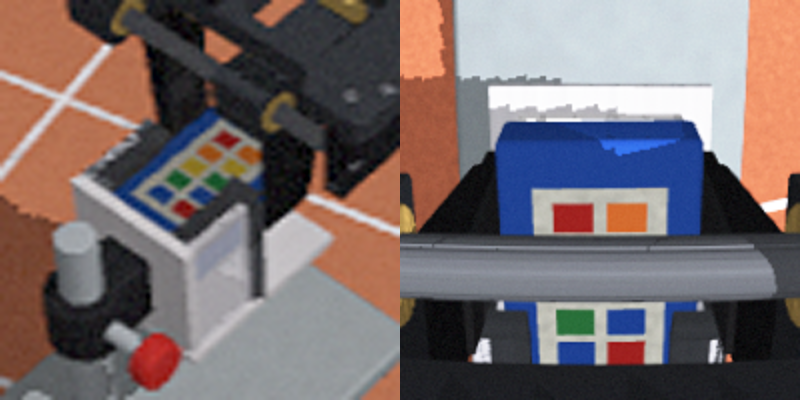

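Call:
{"fn": "apply_moves", "kwargs": {"increments": [[-0.01,0,0,0,0,0],[-0.01,-0.02,0,0,0,0],[-0.01,-0.03,0,0,0,0],[-0.01,-0.03,0,0,0,0]]}}

```text
time_s: 13.33
tcp_pos: [588.6, -3.1, 112.8]
ee_rot: [[0.974, -0.002, 0.225], [-0.225, 0.0, 0.974], [-0.002, -1.0, 0.0]]
contact_force: [-3.9, 2.0, 1.9]
gripper_width: 0.477
```

Call:
{"fn": "apply_moves", "kwargs": {"increments": [[0,-0.01,0,0,0,0],[0,-0.01,0,0,0,0]]}}

```text
time_s: 13.5
tcp_pos: [588.6, -3.1, 113.7]
ee_rot: [[0.974, -0.002, 0.225], [-0.225, 0.0, 0.974], [-0.002, -1.0, -0.0]]
contact_force: [-4.5, 1.6, 1.1]
gripper_width: 0.479
```

Call:
{"fn": "apply_moves", "kwargs": {"increments": [[0,-0.005,0,0,0,0],[0,-0.005,0,0,0,0],[0,-0.005,0,0,0,0],[0,-0.005,0,0,0,0],[0,-0.005,0,0,0,0]], "grip": 0.6}}

```text
time_s: 13.92
tcp_pos: [589.6, -3.4, 114.9]
ee_rot: [[0.974, 0.001, 0.225], [-0.225, -0.0, 0.974], [0.001, -1.0, -0.0]]
contact_force: [-0.2, -0.3, 0.2]
gripper_width: 0.765
```

```bash
python3 - <<'E'
from h import *
go(544.4,6.6,110,-.227); s,_=shot('scene','s14'); s,_=shot('wrist','w14');print(s['ft_torque'])
im=cv2.imread('pics/s14.png'); im2=cv2.imread('pics/w14.png')
cv2.imwrite('pics/z14.png',np.hstack([cv2.resize(im[220:310,230:320],(400,400),interpolation=cv2.INTER_CUBIC),cv2.resize(im2[190:390,220:420],(400,400))]))
E
```

```text
t 13.9167 tcp [589.6  -3.4 114.9] shift [-0.463  0.048 -0.004] turn [ 0.     -0.      0.0003] F [-0.2 -0.3  0.2] w 0.765
[0.00691686 0.01350082 0.00577559]
```

View pics/z14.png

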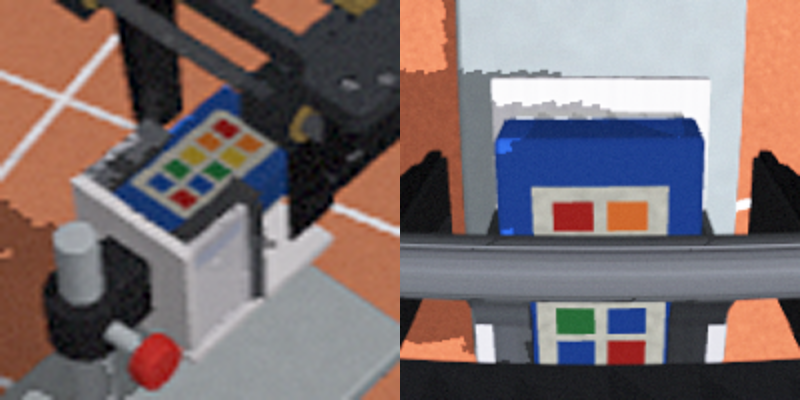

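Call:
{"fn": "apply_moves", "kwargs": {"increments": [[0,-0.2,0,0,0,0],[0,-0.5,0,0,0,0],[0,-0.8,0,0,0,0],[0,-0.8,0,0,0,0]], "grip": 1}}

```text
time_s: 14.35
tcp_pos: [592.9, -3.6, 202.4]
ee_rot: [[0.974, 0.012, 0.225], [-0.225, -0.001, 0.974], [0.012, -1.0, 0.001]]
contact_force: [0.2, -0.3, 1.9]
gripper_width: 0.981
```

```bash
python3 - <<'E'
from h import *
go(544.4,6.6,110,-.227); s,_=shot('scene','s15')
im=cv2.imread('pics/s15.png')
cv2.imwrite('pics/z15.png',cv2.resize(im[220:310,230:320],(600,600),interpolation=cv2.INTER_CUBIC))
E
```

```text
t 14.35 tcp [592.9  -3.6 202.4] shift [-0.507  0.918 -0.011] turn [-0.0005  0.      0.0038] F [ 0.2 -0.3  1.9] w 0.981
```

View pics/z15.png

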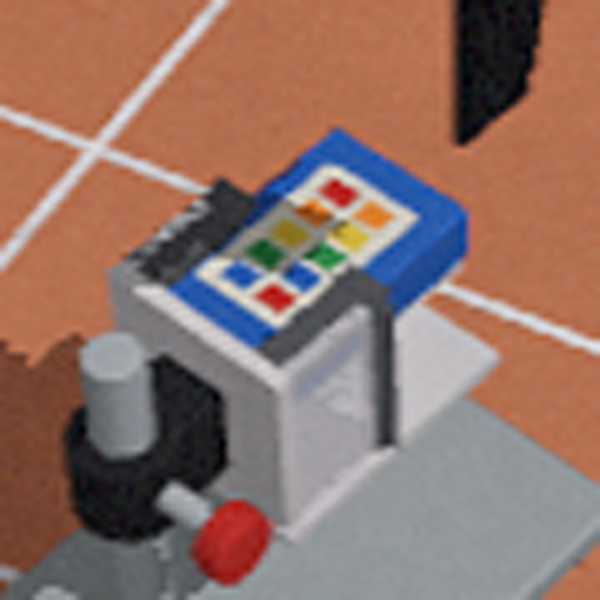

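Call:
{"fn": "apply_moves", "kwargs": {"increments": [[0.1,0,-0.3,0,0,0],[0.2,0,-0.7,0,0,0],[0.2,0,-1,0,0,0],[0.2,0,-1,0,0,0]]}}

```text
time_s: 14.73
tcp_pos: [584.9, -109.4, 193.2]
ee_rot: [[0.973, -0.002, 0.229], [-0.229, -0.001, 0.973], [-0.002, -1.0, -0.002]]
contact_force: [-0.5, 0.2, 0.1]
gripper_width: 1.0
```

Call:
{"fn": "apply_moves", "kwargs": {"increments": [[0.1,0,-0.4,0,0,0],[0.2,0,-0.8,0,0,0],[0.2,0,-1,0,0,0],[0.2,0,-1,0,0,0]]}}

```text
time_s: 15.07
tcp_pos: [582.0, -210.2, 193.2]
ee_rot: [[0.973, -0.002, 0.229], [-0.229, -0.0, 0.973], [-0.002, -1.0, -0.001]]
contact_force: [-1.0, 0.6, -1.2]
gripper_width: 1.004
```

Call:
{"fn": "apply_moves", "kwargs": {"increments": [[0,0,-0.3,0,-0.035,0],[0.1,0,-0.6,0,-0.07,0],[0.1,0,-0.65,0,-0.11,0],[0.1,0,-0.65,0,-0.15,0],[0.1,0,-0.65,0,-0.177,0]]}}

```text
time_s: 15.48
tcp_pos: [578.0, -271.9, 193.3]
ee_rot: [[0.945, -0.001, -0.328], [0.328, 0.002, 0.945], [-0.001, -1.0, 0.002]]
contact_force: [-0.6, -0.1, 0.3]
gripper_width: 1.0
```

```bash
python3 - <<'E'
from h import *
go(583.3,-274,60,.33); s,_=shot('wrist','w16')
E
```

```text
t 15.4833 tcp [ 578.  -271.9  193.3] shift [ 0.044  1.333 -0.039] turn [-0.0006  0.0013 -0.0002] F [-0.6 -0.1  0.3] w 1.0
```

View pics/w16.png

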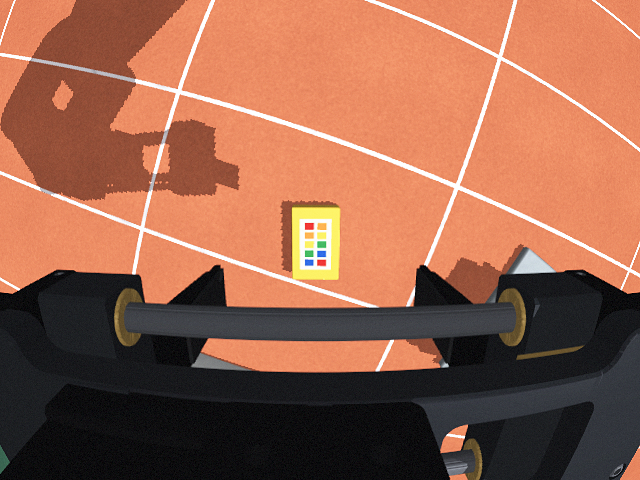

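```bash
python3 - <<'E'
from h import *
s=monitor.sense(); print(s['tcp_pos'])
P=[whit(u,18,s) for u in [(292,207),(339,207),(339,279.5),(292,279.5)]]; print(np.round(P,1),np.mean(P,0)); d=P[3]-P[0]; print(np.linalg.norm(d),np.arctan2(d[1],d[0]))
E
```

```text
[ 578.10601306 -271.56671318  193.40465882]
[[ 575.1 -301.6   18. ]
 [ 560.5 -260.    18. ]
 [ 628.1 -235.3   18. ]
 [ 643.5 -279.1   18. ]] [ 601.7945859  -269.01050763   18.        ]
72.02179679413636 0.3185865428364363
```

Call:
{"fn": "apply_moves", "kwargs": {"increments": [[0.04,0.3,-0.04,0,0,0],[0.04,0.6,-0.04,0,0,0],[0.04,0.9,-0.04,0,0,0],[0.04,1,-0.04,0,0,0],[0.04,1,-0.04,0,0,0]]}}

```text
time_s: 15.95
tcp_pos: [580.9, -272.6, 89.9]
ee_rot: [[0.946, -0.007, -0.323], [0.323, 0.005, 0.946], [-0.005, -1.0, 0.007]]
contact_force: [-0.7, 0.1, -0.6]
gripper_width: 0.998
```

Call:
{"fn": "apply_moves", "kwargs": {"increments": [[0,0.3,0,0,0,0],[0,0.6,0,0,0,0],[0,0.7,0,0,0,0],[0,0.7,0,0,0,0],[0,0.7,0,0,0,0]]}}

```text
time_s: 16.37
tcp_pos: [584.0, -275.3, 25.9]
ee_rot: [[0.946, 0.001, -0.323], [0.323, -0.0, 0.946], [0.001, -1.0, -0.001]]
contact_force: [0.5, -0.4, 0.8]
gripper_width: 1.001
```

```bash
python3 - <<'E'
from h import *
go(583.3,-274,2,.33); s,_=shot('wrist','w17')
E
```

```text
t 16.3667 tcp [ 584.  -275.3   25.9] shift [-0.003  0.239  0.014] turn [ 0.0002 -0.0003  0.0002] F [ 0.5 -0.4  0.8] w 1.001
```

View pics/w17.png

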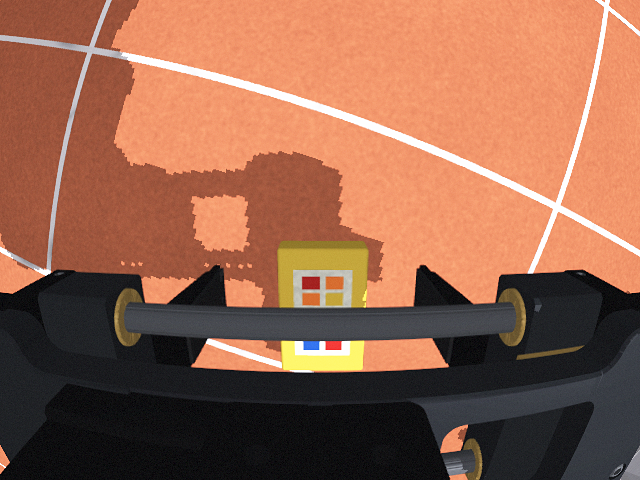

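Wrist pose agrees with the yellow box (rear edge at row ~245, centred at column 322). Descend and grip.

Call:
{"fn": "apply_moves", "kwargs": {"increments": [[0,0.1,0,0,0,0],[0,0.2,0,0,0,0],[0,0.24,0,0,0,0],[0,0.24,0,0,0,0]]}}

```text
time_s: 16.75
tcp_pos: [583.3, -275.2, 0.6]
ee_rot: [[0.946, -0.0, -0.323], [0.323, 0.0, 0.946], [-0.0, -1.0, 0.0]]
contact_force: [0.3, -0.6, 0.4]
gripper_width: 0.998
```

Call:
{"fn": "apply_moves", "kwargs": {"increments": [[0,0,0,0,0,0],[0,0,0,0,0,0],[0,0,0,0,0,0],[0,0,0,0,0,0],[0,0,0,0,0,0]], "grip": -1, "force": 58}}

```text
time_s: 17.17
tcp_pos: [583.2, -275.2, 0.6]
ee_rot: [[0.946, -0.0, -0.323], [0.323, 0.0, 0.946], [-0.0, -1.0, 0.0]]
contact_force: [-0.6, 0.8, -0.4]
gripper_width: 0.709
```

Call:
{"fn": "apply_moves", "kwargs": {"increments": [[0,0,0,0,0,0],[0,0,0,0,0,0],[0,0,0,0,0,0],[0,0,0,0,0,0],[0,0,0,0,0,0]]}}

```text
time_s: 17.58
tcp_pos: [583.3, -275.1, 0.7]
ee_rot: [[0.946, -0.0, -0.323], [0.323, 0.0, 0.946], [-0.0, -1.0, 0.0]]
contact_force: [0.4, 0.5, 0.1]
gripper_width: 0.474
```

```bash
python3 - <<'E'
from h import *
go(583.3,-274,160,.33); s,_=shot('wrist','w18')
im=cv2.imread('pics/w18.png'); cv2.imwrite('pics/w18z.png',cv2.resize(im[230:300,250:390],None,fx=5,fy=5))
for v in range(238,270): print(v,im[v,320],end=' ')
E
```

```text
t 17.5833 tcp [ 583.3 -275.1    0.7] shift [ 0.004 -1.593  0.011] turn [-0.     -0.0003 -0.    ] F [0.4 0.5 0.1] w 0.474
238 [ 72  98 178] 239 [ 70  99 177] 240 [ 70  97 176] 241 [ 74 100 180] 242 [ 68  97 178] 243 [ 74 103 183] 244 [ 69  95 176] 245 [ 71  98 174] 246 [ 66  92 174] 247 [ 66  91 171] 248 [ 66  91 171] 249 [ 64  90 165] 250 [ 72  98 174] 251 [ 68  91 168] 252 [ 65  92 169] 253 [ 65  92 173] 254 [ 68  92 173] 255 [ 56 109 165] 256 [ 48 132 158] 257 [ 48 131 155] 258 [ 47 131 159] 259 [ 51 136 163] 260 [ 51 133 161] 261 [ 50 135 163] 262 [ 47 132 156] 263 [ 49 134 158] 264 [ 46 132 159] 265 [ 50 144 171] 266 [ 64 173 202] 267 [ 62 174 205] 268 [ 65 177 208] 269 [ 64 175 209]
```

View pics/w18z.png

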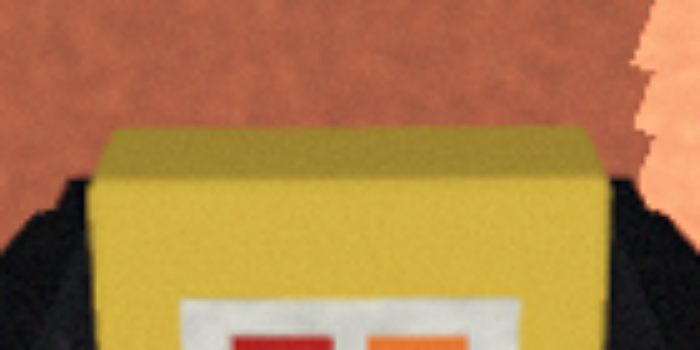

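Call:
{"fn": "apply_moves", "kwargs": {"increments": [[0,-0.2,0,0,0,0],[0,-0.5,0,0,0,0],[0,-0.8,0,0,0,0],[0,-1,0,0,0,0]]}}

```text
time_s: 17.97
tcp_pos: [584.1, -275.7, 103.5]
ee_rot: [[0.946, 0.002, -0.323], [0.323, -0.002, 0.946], [0.002, -1.0, -0.002]]
contact_force: [0.5, -0.3, 0.1]
gripper_width: 0.479
```

Call:
{"fn": "apply_moves", "kwargs": {"increments": [[0,-0.3,0,0,0.03,0],[0,-0.6,0,0,0.07,0],[0,-0.75,0,0,0.105,0],[0,-0.75,0,0,0.14,0],[0,-0.75,0,0,0.177,0]]}}

```text
time_s: 18.38
tcp_pos: [584.2, -275.7, 178.0]
ee_rot: [[0.973, 0.003, 0.23], [-0.23, -0.002, 0.973], [0.004, -1.0, -0.001]]
contact_force: [-0.1, 0.0, -1.1]
gripper_width: 0.477
```

```bash
python3 - <<'E'
from h import *
go(543.6,7.3,175,-.227)
E
```

```text
t 18.3833 tcp [ 584.2 -275.7  178. ] shift [-1.047  0.023  2.661] turn [ 0.0004 -0.0018  0.0012] F [-0.1  0.  -1.1] w 0.477
```

Call:
{"fn": "apply_moves", "kwargs": {"increments": [[-0.2,0,0.3,0,0,0],[-0.4,0,0.6,0,0,0],[-0.6,0,0.9,0,0,0],[-0.6,0,1,0,0,0]]}}

```text
time_s: 18.72
tcp_pos: [544.9, -160.6, 174.6]
ee_rot: [[0.975, -0.003, 0.223], [-0.223, 0.002, 0.975], [-0.003, -1.0, 0.002]]
contact_force: [0.8, -0.6, -0.8]
gripper_width: 0.48
```

Call:
{"fn": "apply_moves", "kwargs": {"increments": [[-0.2,0,0.3,0,0,0],[-0.4,0,0.6,0,0,0],[-0.45,0,0.9,0,0,0],[-0.45,0,1,0,0,0]]}}

```text
time_s: 19.05
tcp_pos: [525.5, -53.8, 175.6]
ee_rot: [[0.975, 0.0, 0.223], [-0.223, 0.001, 0.975], [-0.0, -1.0, 0.001]]
contact_force: [0.5, -0.4, 0.2]
gripper_width: 0.482
```

Call:
{"fn": "apply_moves", "kwargs": {"increments": [[0,0,0.3,0,0,0],[0,0,0.5,0,0,0],[0,0,0.66,0,0,0],[0,0,0.66,0,0,0],[0,0,0.66,0,0,0]]}}

```text
time_s: 19.47
tcp_pos: [541.4, 7.5, 175.6]
ee_rot: [[0.975, -0.0, 0.224], [-0.224, -0.001, 0.975], [0.0, -1.0, -0.001]]
contact_force: [-0.0, -0.4, 0.4]
gripper_width: 0.482
```

```bash
python3 - <<'E'
from h import *
go(543.6,7.3,140,-.227);shot('scene','s19');shot('wrist','w19')
im=cv2.imread('pics/s19.png'); im2=cv2.imread('pics/w19.png')
cv2.imwrite('pics/z19.png',np.hstack([cv2.resize(im[190:310,220:340],(400,400),interpolation=cv2.INTER_CUBIC),cv2.resize(im2[190:390,220:420],(400,400))]))
E
```

```text
t 19.4667 tcp [541.4   7.5 175.6] shift [0.022 0.356 0.003] turn [0.0003 0.0004 0.    ] F [-0.  -0.4  0.4] w 0.482
```

View pics/z19.png

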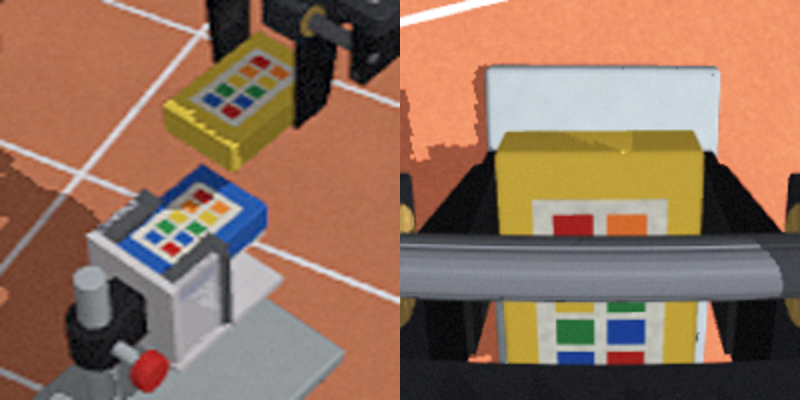

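Call:
{"fn": "apply_moves", "kwargs": {"increments": [[0.02,0.15,0,0,0,0],[0.02,0.3,0,0,0,0],[0.02,0.38,0,0,0,0],[0.02,0.38,0,0,0,0],[0.02,0.38,0,0,0,0]]}}

```text
time_s: 19.98
tcp_pos: [542.5, 6.5, 137.3]
ee_rot: [[0.974, -0.001, 0.226], [-0.226, -0.0, 0.974], [-0.001, -1.0, -0.0]]
contact_force: [0.1, 0.2, -0.9]
gripper_width: 0.48
```

Call:
{"fn": "apply_moves", "kwargs": {"increments": [[0,0.02,0,0,0,0],[0,0.03,0,0,0,0],[0,0.03,0,0,0,0]]}}

```text
time_s: 20.23
tcp_pos: [543.2, 7.0, 135.3]
ee_rot: [[0.974, 0.001, 0.225], [-0.225, -0.0, 0.974], [0.001, -1.0, 0.0]]
contact_force: [-0.2, 0.8, -0.7]
gripper_width: 0.476
```

Call:
{"fn": "apply_moves", "kwargs": {"increments": [[0,0.01,0,0,0,0],[0,0.02,0,0,0,0],[0,0.02,0,0,0,0]]}}

```text
time_s: 20.48
tcp_pos: [543.1, 7.2, 133.0]
ee_rot: [[0.974, 0.001, 0.225], [-0.225, -0.0, 0.974], [0.001, -1.0, 0.0]]
contact_force: [1.0, 0.3, 0.7]
gripper_width: 0.479
```

Call:
{"fn": "apply_moves", "kwargs": {"increments": [[0,0.01,0,0,0,0],[0,0.02,0,0,0,0],[0,0.02,0,0,0,0]]}}

```text
time_s: 20.73
tcp_pos: [543.1, 7.2, 131.0]
ee_rot: [[0.974, 0.001, 0.225], [-0.225, -0.0, 0.974], [0.001, -1.0, 0.0]]
contact_force: [-1.1, 0.0, 2.1]
gripper_width: 0.48
```

Call:
{"fn": "apply_moves", "kwargs": {"increments": [[0,0.01,0,0,0,0],[0,0.02,0,0,0,0],[0,0.02,0,0,0,0]]}}

```text
time_s: 20.98
tcp_pos: [543.1, 7.2, 128.7]
ee_rot: [[0.974, 0.001, 0.225], [-0.225, 0.0, 0.974], [0.001, -1.0, 0.0]]
contact_force: [-0.4, -1.1, 2.5]
gripper_width: 0.473
```

Call:
{"fn": "apply_moves", "kwargs": {"increments": [[0,0.02,0,0,0,0],[0,0.04,0,0,0,0],[0,0.06,0,0,0,0],[0,0.06,0,0,0,0]]}}

```text
time_s: 21.32
tcp_pos: [543.1, 7.2, 122.4]
ee_rot: [[0.974, 0.001, 0.225], [-0.225, 0.0, 0.974], [0.001, -1.0, 0.0]]
contact_force: [0.6, 0.6, 3.1]
gripper_width: 0.479
```

Call:
{"fn": "apply_moves", "kwargs": {"increments": [[0,0.02,0,0,0,0],[0,0.04,0,0,0,0],[0,0.06,0,0,0,0],[0,0.06,0,0,0,0]]}}

```text
time_s: 21.65
tcp_pos: [543.1, 7.2, 116.4]
ee_rot: [[0.974, 0.001, 0.225], [-0.225, 0.0, 0.974], [0.001, -1.0, 0.0]]
contact_force: [1.0, 0.1, 3.6]
gripper_width: 0.482
```

Call:
{"fn": "apply_moves", "kwargs": {"increments": [[0,0.02,0,0,0,0],[0,0.04,0,0,0,0],[0,0.055,0,0,0,0],[0,0.055,0,0,0,0]]}}

```text
time_s: 21.98
tcp_pos: [543.0, 7.2, 111.0]
ee_rot: [[0.974, 0.001, 0.225], [-0.225, 0.0, 0.974], [0.001, -1.0, 0.0]]
contact_force: [0.6, 0.6, 4.6]
gripper_width: 0.478
```

```bash
python3 - <<'E'
from h import *
go(543.6,7.3,110.7,-.227);s,_=shot('scene','s20');shot('wrist','w20');print(s['ft_torque'])
im=cv2.imread('pics/s20.png'); im2=cv2.imread('pics/w20.png')
cv2.imwrite('pics/z20.png',np.hstack([cv2.resize(im[210:310,230:330],(400,400),interpolation=cv2.INTER_CUBIC),cv2.resize(im2[190:390,220:420],(400,400))]))
E
```

```text
t 21.9833 tcp [543.    7.2 111. ] shift [0.005 0.003 0.003] turn [-0.      0.      0.0002] F [0.6 0.6 4.6] w 0.478
[ 0.11152878 -0.38477907  0.03010769]
```

View pics/z20.png

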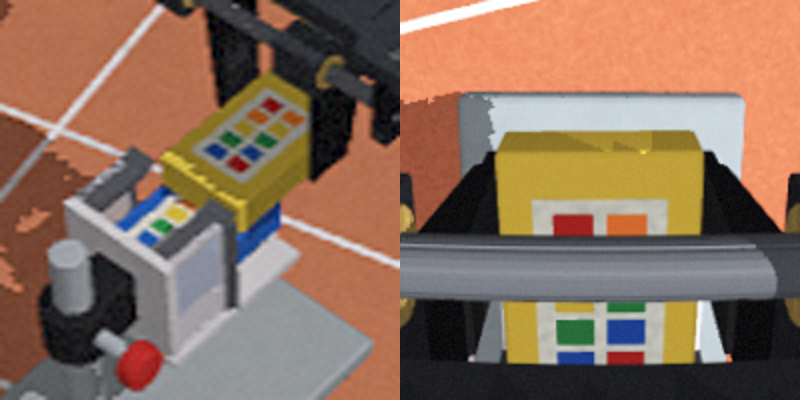

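Call:
{"fn": "apply_moves", "kwargs": {"increments": [[0.03,0,0,0,0,0],[0.06,0,0,0,0,0],[0.09,0,0,0,0,0],[0.12,0,0,0,0,0],[0.14,0,0,0,0,0]]}}

```text
time_s: 22.5
tcp_pos: [556.5, 3.9, 110.9]
ee_rot: [[0.974, -0.001, 0.225], [-0.225, 0.0, 0.974], [-0.001, -1.0, -0.0]]
contact_force: [-2.5, 1.0, 4.9]
gripper_width: 0.477
```

Call:
{"fn": "apply_moves", "kwargs": {"increments": [[0.02,0,0,0,0,0],[0.04,0,0,0,0,0],[0.06,0,0,0,0,0],[0.08,0,0,0,0,0]]}}

```text
time_s: 22.83
tcp_pos: [564.3, 2.2, 111.1]
ee_rot: [[0.974, -0.0, 0.225], [-0.225, -0.0, 0.974], [-0.0, -1.0, -0.0]]
contact_force: [-2.2, 0.2, 4.5]
gripper_width: 0.482
```

```bash
python3 - <<'E'
from h import *
go(586.5,-2.6,111,-.227);s,_=shot('scene','s21');print(s['ft_torque'])
im=cv2.imread('pics/s21.png')
cv2.imwrite('pics/z21.png',cv2.resize(im[220:310,230:320],(600,600),interpolation=cv2.INTER_CUBIC))
E
```

```text
t 22.8333 tcp [564.3   2.2 111.1] shift [0.227 0.001 0.003] turn [ 0.      0.     -0.0001] F [-2.2  0.2  4.5] w 0.482
[ 0.11557502  0.40721295 -0.04391371]
```

View pics/z21.png

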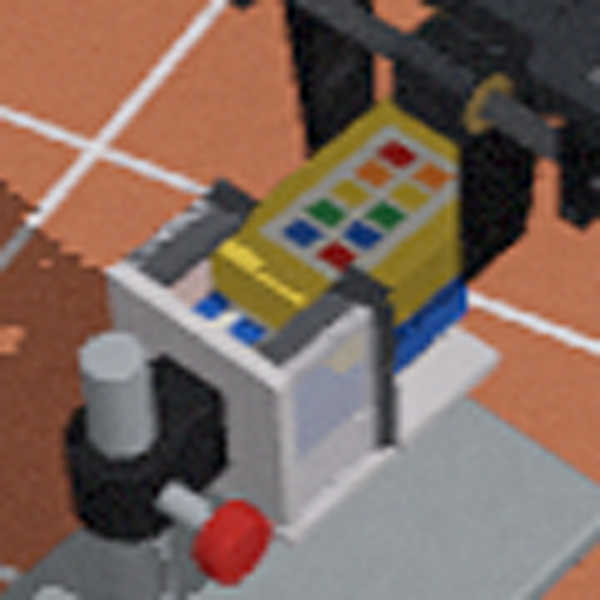

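Call:
{"fn": "apply_moves", "kwargs": {"increments": [[0.03,0,0,0,0,0],[0.06,0,0,0,0,0],[0.09,0,0,0,0,0],[0.11,0,0,0,0,0]]}}

```text
time_s: 23.22
tcp_pos: [575.3, -0.4, 111.2]
ee_rot: [[0.974, 0.0, 0.225], [-0.225, -0.0, 0.974], [0.0, -1.0, -0.0]]
contact_force: [-3.1, 0.4, 4.5]
gripper_width: 0.482
```

Call:
{"fn": "apply_moves", "kwargs": {"increments": [[0.02,0,0,0,0,0],[0.04,0,0,0,0,0],[0.06,0,0,0,0,0],[0.08,0,0,0,0,0],[0.08,0,0,0,0,0]]}}

```text
time_s: 23.63
tcp_pos: [583.3, -2.2, 111.3]
ee_rot: [[0.974, 0.001, 0.225], [-0.225, -0.0, 0.974], [0.001, -1.0, 0.0]]
contact_force: [-1.9, 1.1, 5.0]
gripper_width: 0.481
```

Call:
{"fn": "apply_moves", "kwargs": {"increments": [[0.01,0,0,0,0,0],[0.02,0,0,0,0,0],[0.02,0,0,0,0,0]]}}

```text
time_s: 23.88
tcp_pos: [584.9, -2.5, 111.2]
ee_rot: [[0.974, 0.0, 0.225], [-0.225, -0.0, 0.974], [0.0, -1.0, 0.0]]
contact_force: [-1.6, -0.3, 4.4]
gripper_width: 0.478
```

Call:
{"fn": "apply_moves", "kwargs": {"increments": [[0.01,0,0,0,0,0],[0.01,0,0,0,0,0]]}}

```text
time_s: 24.05
tcp_pos: [585.8, -2.7, 111.1]
ee_rot: [[0.974, 0.0, 0.225], [-0.225, 0.0, 0.974], [0.0, -1.0, 0.0]]
contact_force: [-1.5, 0.7, 4.1]
gripper_width: 0.48
```

Call:
{"fn": "apply_moves", "kwargs": {"increments": [[0.01,0,0,0,0,0],[0.01,0,0,0,0,0]]}}

```text
time_s: 24.22
tcp_pos: [586.4, -2.9, 111.1]
ee_rot: [[0.974, -0.001, 0.225], [-0.225, 0.0, 0.974], [-0.001, -1.0, -0.0]]
contact_force: [-3.4, 1.7, 4.3]
gripper_width: 0.48
```

Call:
{"fn": "apply_moves", "kwargs": {"increments": [[0.01,0,0,0,0,0],[0.01,0,0,0,0,0]]}}

```text
time_s: 24.38
tcp_pos: [586.5, -2.9, 111.0]
ee_rot: [[0.974, -0.003, 0.225], [-0.225, 0.001, 0.974], [-0.003, -1.0, -0.0]]
contact_force: [-8.0, 1.5, 6.5]
gripper_width: 0.482
```

Call:
{"fn": "apply_moves", "kwargs": {"increments": [[0.005,0,0,0,0,0],[0.005,0,0,0,0,0]]}}

```text
time_s: 24.55
tcp_pos: [586.5, -2.9, 110.9]
ee_rot: [[0.974, -0.004, 0.225], [-0.225, 0.001, 0.974], [-0.005, -1.0, -0.0]]
contact_force: [-9.3, 2.7, 7.3]
gripper_width: 0.479
```

Call:
{"fn": "apply_moves", "kwargs": {"increments": [[-0.01,0,0,0,0,0],[-0.01,-0.01,0,0,0,0],[-0.01,-0.02,0,0,0,0],[-0.01,-0.02,0,0,0,0]]}}

```text
time_s: 24.88
tcp_pos: [586.5, -2.9, 112.5]
ee_rot: [[0.974, -0.002, 0.225], [-0.225, 0.0, 0.974], [-0.002, -1.0, 0.0]]
contact_force: [-4.9, 1.3, 3.5]
gripper_width: 0.48
```

Call:
{"fn": "apply_moves", "kwargs": {"increments": [[0,-0.005,0,0,0,0],[0,-0.005,0,0,0,0]]}}

```text
time_s: 25.05
tcp_pos: [586.5, -2.9, 112.9]
ee_rot: [[0.974, -0.002, 0.225], [-0.225, 0.0, 0.974], [-0.002, -1.0, 0.0]]
contact_force: [-4.4, 2.4, 1.0]
gripper_width: 0.477
```

Call:
{"fn": "apply_moves", "kwargs": {"increments": [[0,0,0,0,0,0],[0,0,0,0,0,0],[0,0,0,0,0,0],[0,0,0,0,0,0],[0,0,0,0,0,0]], "grip": 0.6}}

```text
time_s: 25.47
tcp_pos: [587.6, -3.2, 113.9]
ee_rot: [[0.974, 0.001, 0.225], [-0.225, -0.0, 0.974], [0.001, -1.0, -0.0]]
contact_force: [0.2, -0.8, 0.5]
gripper_width: 0.765
```

Call:
{"fn": "apply_moves", "kwargs": {"increments": [[0,-0.2,0,0,0,0],[0,-0.5,0,0,0,0],[0,-0.8,0,0,0,0],[0,-1,0,0,0,0]]}}

```text
time_s: 25.8
tcp_pos: [588.3, -3.3, 217.0]
ee_rot: [[0.974, 0.004, 0.225], [-0.225, -0.001, 0.974], [0.004, -1.0, 0.0]]
contact_force: [-0.1, -0.2, 0.8]
gripper_width: 0.8
```

```bash
python3 - <<'E'
from h import *
go(586.5,-2.6,111,-.227);s,_=shot('scene','s22')
im=cv2.imread('pics/s22.png')
cv2.imwrite('pics/z22.png',cv2.resize(im[220:310,230:320],(600,600),interpolation=cv2.INTER_CUBIC))
E
```

```text
t 25.8 tcp [588.3  -3.3 217. ] shift [-0.023  1.06   0.002] turn [-0.0001  0.      0.0013] F [-0.1 -0.2  0.8] w 0.8
```

View pics/z22.png

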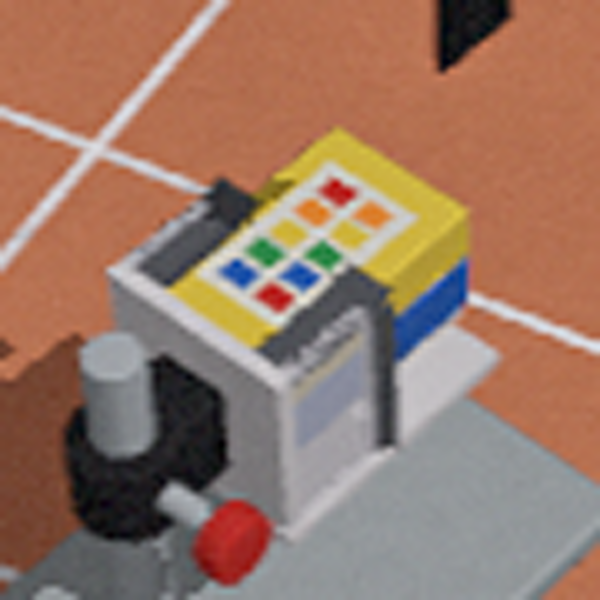

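Yellow sits on blue, both flush at the rear and against the end wall. I'll retreat and check from above.

Call:
{"fn": "apply_moves", "kwargs": {"increments": [[-0.2,0,-0.3,0,0,0],[-0.5,0,-0.6,0,0,0],[-0.8,0,-1,0,0,0],[-0.8,0,-1,0,0,0]]}}

```text
time_s: 26.18
tcp_pos: [483.5, -84.6, 213.0]
ee_rot: [[0.974, -0.001, 0.227], [-0.227, -0.001, 0.974], [-0.001, -1.0, -0.002]]
contact_force: [0.0, -0.4, -1.0]
gripper_width: 0.801
```

Call:
{"fn": "apply_moves", "kwargs": {"increments": [[-0.2,0,-0.4,0,0,0],[-0.5,0,-0.8,0,0,0],[-0.6,0,-1,0,0,0],[-0.6,0,-1,0,0,0],[-0.6,0,-1,0,0,0]]}}

```text
time_s: 26.6
tcp_pos: [405.4, -167.4, 213.8]
ee_rot: [[0.974, 0.001, 0.228], [-0.228, -0.0, 0.974], [0.001, -1.0, 0.0]]
contact_force: [0.9, 0.5, 0.1]
gripper_width: 0.803
```

```bash
python3 - <<'E'
from h import *
go(586.5,-2.6,111,-.227);shot('top','t23');shot('scene','s23')
im=cv2.imread('pics/t23.png'); im2=cv2.imread('pics/s23.png')
cv2.imwrite('pics/z23.png',np.hstack([cv2.resize(im[170:320,150:350],(440,330),interpolation=cv2.INTER_CUBIC),cv2.resize(im2[220:310,230:320],(330,330),interpolation=cv2.INTER_CUBIC)]))
# predicted yellow top corners at centre +2, top 131.5
o=np.array([604.7,-6.8]); x,y=o+2*np.array([.974,-.225])
for c in('top','scene'): print(c,proj(c,boxpts(x,y,-.227,z0=113.5))[4:].round(1))
a=cv2.imread('pics/top0.png').astype(int); d=np.abs(a-im).max(2); print('red/bottle/beaker diff px',(d[180:330,150:250]>60).sum())
E
```

```text
t 26.6 tcp [ 405.4 -167.4  213.8] shift [1.385 1.03  2.018] turn [-0.     -0.0011  0.0005] F [0.9 0.5 0.1] w 0.803
top [[320.4 194.8]
 [343.  198.5]
 [337.1 232.8]
 [314.2 228.9]]
scene [[269.6 276.9]
 [249.3 262.8]
 [278.9 239.1]
 [298.9 251.9]]
red/bottle/beaker diff px 0
```

View pics/z23.png

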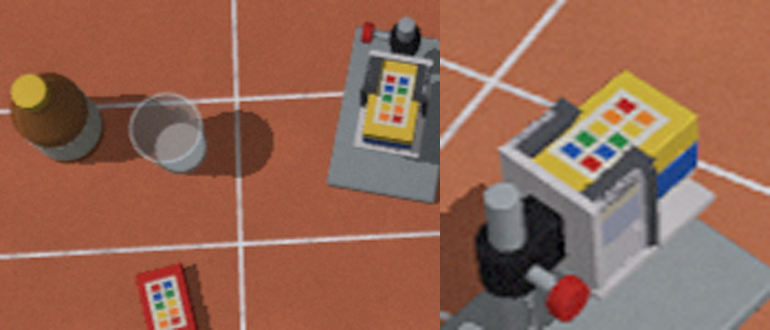

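```bash
python3 - <<'E'
from h import *
print(job_done())
E
```

```text
the job is handed in; nothing more can be done
None
```

Both boxes are loaded in the dispenser, blue first and yellow on top of it, each slid under the lips until it stopped against the end wall. I handed the job in at about 26.7 s of the 72 s allowed.

- **Forces:** each box was pressed with about 4–7 N and met the end wall at about 8–9 N. I stopped pressing the yellow box about 22 mm after it touched the blue one, so the platform should be about 4 mm short of its hard stop. I inferred that from the arm's height, not from the platform itself.
- **Fit:** yellow stopped exactly where blue's home position predicted. By touch, the lips' underside is about 131 mm above the bench. The camera measurement of the platform gave about 129.5 mm.
- **Last pictures:** both boxes are flat and flush at the rear, with yellow against the end wall. The picture area with the red box, bottle and beaker matches the first picture, with no changed pixels. The gripper was open and well clear at hand-in.
- **Finishing push:** I did not push from behind as the text suggests. I held each box near its rear end, so the fingers stayed outside the mouth all the way home.
- **Camera disagreement:** the views placed the dispenser up to about 6 mm apart sideways. I settled on the value most of them agreed on, and both boxes went in without catching.

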